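# Make the card press ready and run a dry pass

### The job

Make the little card press ready: press every printing block on the desk fully home on a stud field of the bed, one block to a field. Then take the crank from its tray, fit it right down on the square shaft and wind the bed clockwise under the roller until it reaches the far stop, for a dry pass. Leave the blocks home on the bed, take the crank off and lay it back flat in its tray, grip upwards, without disturbing the other things on the desk.

Things in the scene. Friction and masses are not known exactly. Their poses are not given: they have to be found in the camera images.
- block_frame_mid (a point): Centre (half-way up) of a printing block: a light wooden block 60 (x) x 40 (y) x 26 (z) mm, about 0.12 kg, with a grey plate on top whose raised dark relief shows a rectangular frame with two lines in it. x runs along its length, z up. Its underside is hollow, 9 mm deep, and caps one field of four studs. May be absent in a run.
- block_disc_mid (a point): Centre (half-way up) of a printing block: a light wooden block 60 (x) x 40 (y) x 26 (z) mm, about 0.12 kg, with a grey plate on top whose raised dark relief shows a disc beside a bar. x runs along its length, z up. Its underside is hollow, 9 mm deep, and caps one field of four studs. May be absent in a run.
- block_bars_mid (a point): Centre (half-way up) of a printing block: a light wooden block 60 (x) x 40 (y) x 26 (z) mm, about 0.12 kg, with a grey plate on top whose raised dark relief shows a row of narrow bars and a wider one. x runs along its length, z up. Its underside is hollow, 9 mm deep, and caps one field of four studs. May be absent in a run.
- field_left (a point): Middle of the left (nearest the roller at the start) stud field of the bed, at the height of the bed's top face; takes one block. x across the press, y the way the bed travels in winding, z up. A field has 2 x 2 round studs, 14 mm across, 8 mm high with tapered tips. The block's length goes along x, either way round.
- field_middle (a point): Middle of the middle stud field of the bed, at the height of the bed's top face; takes one block. x across the press, y the way the bed travels in winding, z up. Fields lie 46 mm apart along y. Each has a spring catch at either end in x: pressing a block past them takes about 4 to 10 N.
- field_right (a point): Middle of the right (farthest from the roller) stud field of the bed, at the height of the bed's top face; takes one block. x across the press, y the way the bed travels in winding, z up. A block that is home has its underside on the bed's top, its centre 13 mm above this point; one that only rests on the studs is 4 mm or more higher.
- shaft_seat (a point): Middle of the collar on the press's cross-head, above the roller, at the foot of the upright square shaft: 18 mm square, 30 mm high, tapered tip. The point turns with the shaft, x and y square to its faces. The fitted crank's underside stands here. The cross-head (122 mm in x, 40 mm along the press) ends 10 mm lower: the crank sweeps clear.
- shaft (a joint): Angle of the drive shaft in rad: 0 with the bed at the loading end, growing clockwise seen from above, 18.85 (three turns) at the far stop. Starts between 0 and 0.6. Turning it takes about 0.2 N m (3 to 4 N at the crank's grip); it stays where it is left.
- bed (a joint): Travel of the bed in m, geared to the shaft: 0 at the loading end, 0.225 at the far stop (11.9 mm per rad). The bed is 80 mm (x) x 148 mm (y), its top 32 mm above the worktop; it runs under the roller, which clears blocks that are fully home by 4 mm and jams on others.
- crank_socket (a point): Middle of the underside of the crank's hub, the mouth of its square socket (20.4 mm square, 34 mm deep, open below). x points along the crank's arm to the grip, z up. The crank fits the shaft in any of four quarter turns.
- crank_hub (a point): Centre of the crank's hub, a steel block 34 x 34 mm and 46 mm high, its faces square to x and y; 23 mm above crank_socket. x points along the arm (20 mm wide, 10 mm thick, at the hub's foot). The crank weighs about 0.21 kg.
- crank_grip (a point): Centre of the crank's upright black grip, 26 mm across and 42 mm high, 60 mm from the hub's axis along x and 34 mm above the hub's underside; it turns freely about its own upright axis (so its x and y axes mean nothing).
- crank: The loose crank as a whole: its origin and axes are those of crank_socket.
- tray_in (a point): Middle of the inner floor of the shallow wooden tool tray, 150 (x) x 96 (y) mm outside, walls 4 mm thick, rim 16 mm above the worktop, floor 4 mm above it. The crank lies in it at the start.
- pen_click: Bystander: black pen lying in front of the press; origin at its underside.
- usb_stick: Bystander: blue USB stick; origin at its underside.
- battery: Bystander: block battery standing, 47 mm high; origin at its underside.
- clip_tin: Bystander: round white tin with a green lid, 66 mm across, 30 mm high; origin at its underside.
- glue_stick: Bystander: glue stick standing, 27 mm across, 96 mm high; origin at its underside.
- eraser: Bystander: eraser; origin at its underside.

How it is judged:
By the outcome, as a careful person would: the job done as asked, in the order asked, and still so for the second after the job is handed in, with the robot touching nothing.
Of block_frame, block_disc, block_bars only 2 to 3 are there at a start; the rules pass over those that are not, and their reading is None.
At some moment in a run one of block_frame, block_disc, block_bars may be knocked a few centimetres aside while the robot is not near it.
It also fails if it takes over 210 s, if anything falls off the work surface, if the arm or the gripper's body presses on something with over 40 N, if the wrist force passes 120 N, or if a joint passes its speed limit or range.

### The arm

A 6-joint arm with a two-finger parallel gripper is mounted at the origin on a cart in front of the work surface, level with it; the furniture and walls round the work are solid. World frame = base frame: x ahead of the robot, y to its left, z up, the work surface at z = 0. Lengths are in mm, angles in rad, forces in N, time in s.
With the tool pointing down it reaches from about 350 to 875 mm from the base axis. Payload 4.2 kg.
Tool frame: the origin (TCP) lies midway between the tips of the shut fingers; the grasp point (between the pads) lies 19 mm behind it; z points along the fingers, y is the line along which they close (so a half turn about z gives the same grasp; the last joint's range is limited). The gripper opens to 85 mm and grips with 20 to 120 N. Pads are 22 mm wide; open, the fingers measure 114 mm over their backs; the gripper's body (76 mm by 85 mm) begins 54 mm behind the grasp point. The pads swing forward as they close: fully open they stand 13 mm farther back than shut.
Start: joints at [-1.021, 0.385, 0.008, 0, -1.194, -0.259], TCP at [179.215, -598.733, 231.312] pointing down, gripper open.
Joint ranges: [-3.14, 3.14], [-1.21, 2.06], [-1.07, 1.41], [-3.16, 2.05], [-2.99, -0.16], [-3.1, 3.1]. Speed limits (rad/s): [2.79, 2.79, 3.14, 3.14, 3.14, 3.14].

### API

Orientations are given as a unit quaternion [x, y, z, w].
In Python, from bench import arm gives the robot as it stands.
- The arm moves only by the tool send_rows, never from a script. Its argument "targets" is a list of rows, each an object of numbers: "gripper": the gripper command: -1 is fully open, 1 is shut, values between are in proportion; "x", "y", "z": the shift along the tool's x, y, z in cm; "ax", "ay", "az": the turn, a rotation vector about the tool's x, y, z in degrees. A call has 1 to 5 rows; each row shifts and turns the commanded pose from where the row before left it, along the tool's axes as they then stand; what a row does not reach is not made up. A row lasts 1/12 s, in which the tool goes at most 41.7 mm and 7.16 degrees, less where a joint would pass 70% of its speed; a pose out of reach is approached as far as the arm can. A call is refused whole if a number of a shift passes 4.17 or a number of a turn 7.16, either way. A call with a gripper value outside its range is refused whole. The fingers move at their own pace and stop on an object; the grip force is fixed at half the most. Time passes only in rows, so rows that do not move let the fingers close. It gives the time, the measured TCP pose, the force, the opening and the grip force at its end, in the units of the state.
- arm.read_state(): the state, without advancing time (a new reading comes with each control period).
- arm.get_image(name): name is "scene" or "top"; returns (picture, depth): 384x512x3 uint8, red, green, blue; 384x512 float32, mm along the optical axis (not along the pixel's ray), 0 where there is no reading.
- arm.camera_model(name): a dict with "fx", "fy", "cx", "cy" (pixels), "cam_to_world" (4x4, takes a point from camera to world coordinates). Camera axes: x right, y down, z forward; pixel columns grow to the right and rows downward; lengths in mm; the calibration is good to about 2 mm. A picture is of the moment at which its call begins. camera_model takes no time and is no camera call.
- arm.job_done(): hands the job in; it is judged then, once.
Trained networks look in the newest picture that a camera, given by its name, has taken for a name from the list of things; names that differ only in an ending like _2 or _b are one class to them, and where a whole thing is asked for, a point or a joint stands for the part that bears it (a point fixed in the world has none). Each returns a list of dicts, best first, with "score" (0 to 1); they miss things now and then, are a little off and sometimes report something else, mostly with a low value. They report only what shows in the picture. A call takes as long as a camera call.
- arm.boxes_of(camera, thing): "rect" ([left, top, width, height] in pixels, round what is visible of it).
The state is a dict: "clock": time; "joints": joint angles; "joint_vel": joint speeds; "joint_efforts": joint torques, N m; "position": TCP position; "ee_rot": TCP orientation; "contact_force": force on the tool from outside, world axes, zero at the start; "wrist_torque": the same for the moment, N m; "gripper_width": finger opening in mm; "grasp_force": force on a finger pad.
Only numpy, scipy, OpenCV 4.12 (cv2) and the standard library are available. Lean on these libraries where they do the work, as an engineer would, in place of code of your own. Each camera call takes 0.05 s, during which the arm holds its last target. There are 200 camera calls.

## Working session

There is one attempt and no reset: what is moved stays moved. The work goes in short steps, Python scripts to look and compute and a tool call to move; the robot and the scene stay as the last step left them, time stands still between calls to the robot, and variables do not carry over. Pictures are saved under pics/ and viewed, at most 14 in all, crops included, and the job is handed in when it is done.

Besides the shell and the picture viewer there is one more tool, called as name(argument=value, ...), one argument or row to a line, values as JSON. send_rows: Moves the arm, as the interface text tells. Its arguments: {"type":"object","properties":{"targets":{"type":"array"}},"required":["targets"]}

```bash
ls; mkdir -p pics
python3 - <<'E'
from bench import arm
import cv2,numpy as np
s=arm.read_state();print(s)
for c in("scene","top"):
    im,d=arm.get_image(c);cv2.imwrite(f"pics/{c}0.png",cv2.cvtColor(im,cv2.COLOR_RGB2BGR));np.save(f"pics/{c}0.npy",d)
    m=arm.camera_model(c);print(c,m)
    for t in["block_frame_mid","block_disc_mid","block_bars_mid","field_left","field_middle","field_right","shaft_seat","crank_hub","crank_grip","crank","tray_in"]:
        print(t,[(np.round(b["rect"]).tolist(),round(b["score"],2)) for b in arm.boxes_of(c,t)[:3]])
E
```

```text
pics
{'clock': 0.0, 'joints': array([-1.02135736e+00,  3.85557325e-01,  6.60012088e-03, -5.03794521e-04,
       -1.19399390e+00, -2.58595989e-01]), 'joint_vel': array([ 4.99128101e-04, -2.43406778e-04, -1.60587515e-03,  2.01870913e-03,
       -4.49301539e-05, -5.91749986e-04]), 'joint_efforts': array([-8.26640808e-04, -3.92288661e+01,  1.88404334e+01,  4.18624252e+00,
       -4.69236184e-03, -5.10059280e-06]), 'position': array([ 179.0687827 , -598.17740625,  230.21034966]), 'ee_rot': array([-1.44817437e-01,  9.89457778e-01,  1.08268525e-03, -2.08262117e-04]), 'contact_force': array([ 0.83554432,  0.16591549, -0.60467519]), 'wrist_torque': array([ 0.00059331, -0.00049178,  0.03917222]), 'grasp_force': 0.0, 'gripper_width': 85.43647897999836}
scene {'fx': 487.77701487051394, 'fy': 487.77701487051394, 'cx': 255.89173299297127, 'cy': 189.38868813653224, 'cam_to_world': array([[-1.81042369e-03, -5.88024518e-01,  8.08841077e-01,
        -5.76799923e+02],
       [-9.99949876e-01, -6.90036596e-03, -7.25472220e-03,
         6.66433399e+01],
       [ 9.84725396e-03, -8.08813669e-01, -5.879825
[... 1239 characters left out ...]
       1.00000000e+00]])}
block_frame_mid [([156.0, 212.0, 21.0, 25.0], 0.56)]
block_disc_mid [([353.0, 185.0, 20.0, 27.0], 0.9), ([240.0, 188.0, 54.0, 33.0], 0.57)]
block_bars_mid [([328.0, 220.0, 18.0, 16.0], 0.8), ([120.0, 201.0, 14.0, 31.0], 0.5)]
field_left [([242.0, 189.0, 52.0, 29.0], 0.71), ([205.0, 250.0, 43.0, 5.0], 0.6)]
field_middle [([241.0, 190.0, 56.0, 31.0], 0.62)]
field_right [([238.0, 189.0, 56.0, 30.0], 0.96)]
shaft_seat [([218.0, 196.0, 12.0, 12.0], 0.57)]
crank_hub [([120.0, 203.0, 16.0, 30.0], 0.84)]
crank_grip []
crank [([121.0, 200.0, 15.0, 33.0], 0.88), ([121.0, 200.0, 15.0, 13.0], 0.6)]
tray_in [([118.0, 198.0, 17.0, 37.0], 0.61), ([107.0, 194.0, 34.0, 51.0], 0.57)]
```

Run:
```python
import cv2
a=cv2.imread("pics/top0.png")[150:290,85:400];cv2.imwrite("pics/top0c.png",cv2.resize(a,None,fx=2.5,fy=2.5,interpolation=cv2.INTER_CUBIC))
a=cv2.imread("pics/scene0.png")[150:290,95:410];cv2.imwrite("pics/scene0c.png",cv2.resize(a,None,fx=2.5,fy=2.5,interpolation=cv2.INTER_CUBIC))
```

```text
(no output)
```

View pics/top0c.png

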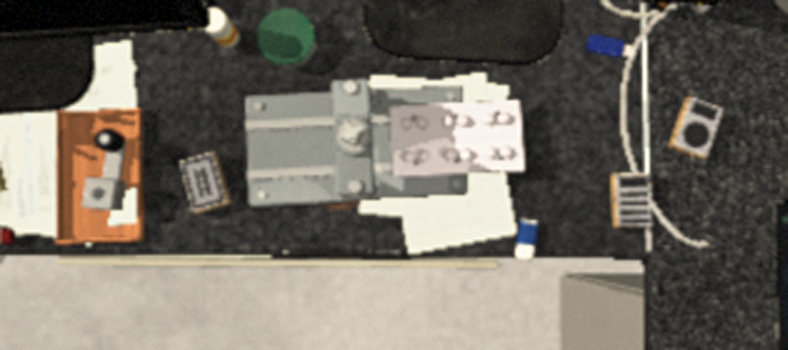

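View pics/scene0c.png

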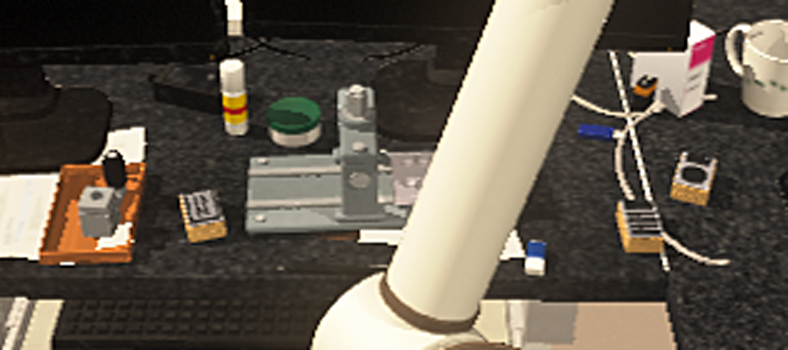

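Top view crop: the tray with crank is at left (hub ~(100,190), grip (110,140)). The frame block is at (205,180), and the press is in the middle with its bed to the right at (455,135). Bars are at (630,200) and disc at (695,127). The scene view agrees; the arm hides the bed there. Next I measure from depth.

```bash
cat > h.py <<'E'
from bench import arm
import cv2,numpy as np
def cloud(c,d=None,rgb=False):
    im=None
    if d is None: im,d=arm.get_image(c)
    m=arm.camera_model(c);v,u=np.mgrid[:384,:512]
    P=np.stack([(u-m["cx"])/m["fx"]*d,(v-m["cy"])/m["fy"]*d,d],-1)
    T=m["cam_to_world"];W=P@T[:3,:3].T+T[:3,3];W[d<=0]=np.nan
    return (W,im) if rgb else W
def sel(W,x,y,z):
    k=(W[...,0]>x[0])&(W[...,0]<x[1])&(W[...,1]>y[0])&(W[...,1]<y[1])&(W[...,2]>z[0])&(W[...,2]<z[1])
    return W[k]
def rect(p):
    (c,s,a)=cv2.minAreaRect(p[:,:2].astype(np.float32))
    if s[0]<s[1]: s=s[::-1];a+=90
    a=(a+90)%180-90   # yaw of long side
    return np.round(c,1),np.round(s,1),round(a,1),len(p),round(float(np.median(p[:,2])),1)
def px(c,u,v,z):
    m=arm.camera_model(c);T=m["cam_to_world"];r=T[:3,:3]@[(u-m["cx"])/m["fx"],(v-m["cy"])/m["fy"],1]
    return T[:3,3]+r*(z-T[2,3])/r[2]
def go(x,y,z,yaw=-90):
    s=arm.read_state();from scipy.spatial.transform import Rotation as R
    r=R.from_quat(s["ee_rot"]).as_matrix();d=r.T@(np.array([x,y,z])-s["position"])/10
    psi=np.degrees(np.arctan2(r[1,0],r[0,0]));t=R.from_euler("z",yaw,degrees=True).as_matrix()@np.diag([1,-1,-1])
    print("tool cm",d.round(2),"turn deg",np.degrees(R.from_matrix(r.T@t).as_rotvec()).round(2),"pos",s["position"].round(1),"psi",psi.round(1),"F",s["contact_force"].round(1),"w",round(s["gripper_width"],1),round(s["grasp_force"],1),"t",round(s["clock"],2))
E
python3 - <<'E'
from h import *
for c in("top","scene"):
    W=cloud(c,np.load(f"pics/{c}0.npy"))
    print(c)
    for n,(u,v) in {"frame":(167,222),"disc":(363,200),"bars":(337,229)}.items():
        q=px("top",u,v,26)
        print(n,q.round(),rect(sel(W,(q[0]-45,q[0]+45),(q[1]-42,q[1]+42),(20,32))))
    q=px("top",268,204,32);print("bed",q.round())
    for z in((4,14),(14,22),(27,36),(36,45)):
        p=sel(W,(q[0]-90,q[0]+90),(q[1]-90,q[1]+90),z)
        if len(p)>3: print(z,rect(p))
    q=px("top",226,203,110);print("shaft",q.round())
    p=sel(W,(q[0]-80,q[0]+80),(q[1]-40,q[1]+40),(60,220));print(np.histogram(p[:,2],bins=range(60,220,8)))
    q=px("top",126,216,20);print("tray",q.round())
    p=sel(W,(q[0]-120,q[0]+120),(q[1]-75,q[1]+75),(-5,120))
    for z in((12,22),(40,52),(48,62)):
        p=sel(W,(q[0]-100,q[0]+100),(q[1]-70,q[1]+70),z)
        if len(p)>3: print(z,rect(p))
E
```

```text
top
frame [446. 277.  26.] (array([445.7, 282.4]), array([59.7, 39.4]), 18.5, 280, 23.7)
disc [ 512. -274.   26.] (array([ 512.5, -275.7]), array([59.1, 40. ]), -20.4, 268, 24.0)
bars [ 430. -199.   26.] (array([ 428.7, -200.3]), array([58.8, 39.6]), 0.1, 278, 24.0)
bed [498.  -6.  32.]
(4, 14) (array([498.8,  -5.1]), array([179.4, 178.8]), -89.6, 318, 12.0)
(14, 22) (array([494.4,  36.8]), array([124.5,  99.3]), 3.3, 430, 16.1)
(27, 36) (array([488.3,   5.2]), array([165.1,  96.9]), -85.4, 1238, 31.4)
(36, 45) (array([495.8,   1.2]), array([139.6,  59.3]), -83.1, 210, 38.7)
shaft [492. 108. 110.]
(array([  0,   1,   4,   6,   0,  38, 444, 154,  12,   4,  23,  31,   0,
         0,   0,   0,   0,   0,   0]), array([ 60,  68,  76,  84,  92, 100, 108, 116, 124, 132, 140, 148, 156,
       164, 172, 180, 188, 196, 204, 212]))
tray [462. 395.  20.]
(12, 22) (array([470.7, 407.3]), array([184.6, 103.9]), 3.4, 343, 14.5)
(40, 52) (array([458.2, 388.8]), array([88.6, 34.4]), -3.5, 153, 48.9)
(48, 62) (array([458.8, 388.6]), array([87.6, 33.3]), -5.2, 173, 51.5)
scene
frame [446. 277.  26.] (a
[... 332 characters left out ...]
, 22) (array([504.4,  61.6]), array([161.2,  54.9]), -11.9, 162, 16.4)
(27, 36) (array([478.8,  53. ]), array([108.6,  48.8]), -8.5, 226, 31.9)
(36, 45) (array([491. ,  44.7]), array([55.7, 25.8]), -5.8, 40, 39.4)
shaft [492. 108. 110.]
(array([ 36,  33,  38,  37,  31,  42, 209,  90,  28,  22,  30,  21,   0,
         0,   0,   0,   0,   0,   0]), array([ 60,  68,  76,  84,  92, 100, 108, 116, 124, 132, 140, 148, 156,
       164, 172, 180, 188, 196, 204, 212]))
tray [462. 395.  20.]
(12, 22) (array([468.5, 406. ]), array([191.4, 105.9]), 3.4, 321, 14.7)
(40, 52) (array([448.7, 388.3]), array([82.9, 35.3]), -1.7, 168, 48.3)
(48, 62) (array([453.2, 387.3]), array([90.8, 31.6]), -3.5, 138, 50.8)
```

Run:
```python
from h import *
W=cloud("top",np.load("pics/top0.npy"))
def edges(p,ylo,yhi,step=8):
    r=[]
    for y in np.arange(ylo,yhi,step):
        q=p[(p[:,1]>=y)&(p[:,1]<y+step)]
        if len(q): r.append((round(y+step/2),round(q[:,0].min(),1),round(q[:,0].max(),1),len(q)))
    return r
p=sel(W,(400,600),(-120,90),(26,42))
for r in edges(p,-90,90,12): print(r)
r=[]
for x in range(450,545,8):
    q=p[(p[:,0]>=x)&(p[:,0]<x+8)];r.append((x+4,round(q[:,1].min(),1)))
print(r)
print("crosshead",rect(sel(W,(400,600),(60,150),(104,122))))
for z in((120,138),(138,160)):
  q=sel(W,(400,600),(60,150),z);print(z,rect(q),q[:,2].max())
print("press base",rect(sel(W,(380,620),(-20,250),(10,24))))
# studs
q=sel(W,(440,550),(-90,85),(36.,45));m=cv2.kmeans
H=np.zeros((88,60),int)
print(len(q))
D=[np.round(a) for a in q]
I=np.zeros((110,180),np.uint8)
Wt=sel(W,(440,550),(-90,90),(20,45))
for a in q: cv2.circle(I,(int(a[1]+90),int(a[0]-440)),2,255,-1)
n,l,s,c=cv2.connectedComponentsWithStats(I)
for k in range(1,n): print((c[k][::-1]+[440,-90]).round(1),s[k][2:])
# tray & crank
for z in((8,13),(13,19),(46,54),(56,70)):
  print("tray",z,rect(sel(W,(380,545),(340,450),z)))
```

```text
(-72, np.float64(462.0), np.float64(538.7), 96)
(-60, np.float64(462.0), np.float64(538.7), 106)
(-48, np.float64(459.2), np.float64(538.3), 124)
(-36, np.float64(459.0), np.float64(538.2), 130)
(-24, np.float64(458.9), np.float64(538.2), 114)
(-12, np.float64(458.7), np.float64(535.3), 109)
(0, np.float64(458.7), np.float64(535.2), 132)
(12, np.float64(455.9), np.float64(534.8), 118)
(24, np.float64(455.8), np.float64(535.2), 115)
(36, np.float64(455.7), np.float64(532.0), 120)
(48, np.float64(455.6), np.float64(532.0), 127)
(60, np.float64(452.8), np.float64(531.7), 114)
(72, np.float64(452.9), np.float64(531.7), 61)
(84, np.float64(433.3), np.float64(540.5), 4)
[(454, np.float64(8.4)), (462, np.float64(-75.5)), (470, np.float64(-75.9)), (478, np.float64(-75.5)), (486, np.float64(-76.2)), (494, np.float64(-76.1)), (502, np.float64(-75.8)), (510, np.float64(-73.2)), (518, np.float64(-73.3)), (526, np.float64(-73.4)), (534, np.float64(-73.4)), (542, np.float64(-73.5))]
crosshead (array([490.1, 109.9]), array([122.3,  40.4]), 3.6, 594, 111.4)
(120, 138) (array([489.3, 110.1]), array([
[... 264 characters left out ...]
19  19 184]
[469.  19.] [ 5  5 13]
[473.9  41.7] [ 32  17 347]
[479.8 -58.9] [ 16  19 182]
[479.3 -41.6] [ 19  17 195]
[478.6 -12.5] [ 14  14 133]
[486.  33.] [ 5  5 13]
[492. -70.] [ 5  5 13]
[497.  67.] [ 5  5 13]
[500. -34.] [ 5  5 13]
[512.3  45.9] [ 33  19 297]
[518.  -48.6] [ 34  20 337]
[516.1 -11.1] [ 13  17 114]
[516.6   5.6] [ 22  19 174]
[523. -31.] [ 5  5 13]
[528. -37.] [ 5  5 13]
tray (8, 13) (array([462.2, 402.7]), array([164.8,  95.4]), 2.1, 189, 10.7)
tray (13, 19) (array([461.8, 402.9]), array([164.4,  94.9]), 2.2, 212, 15.2)
tray (46, 54) (array([458.2, 389.2]), array([88.6, 33.6]), -3.5, 155, 49.4)
tray (56, 70) (array([491.3, 383.6]), array([19.3, 18.1]), -3.3, 39, 59.3)
```

send_rows(
  targets=[
    {"az": -7.1,"gripper": -1},
    {"az": -7.1,"gripper": -1},
    {"az": -7.1,"gripper": -1},
    {"az": -7.1,"gripper": -1},
    {"az": -7.1,"gripper": -1},
  ],
)

```text
$.targets[0]: bad value
```

send_rows(
  targets=[
    {"az": -7.1,"gripper": -1},
    {"az": -7.1,"gripper": -1},
    {"az": -7.1,"gripper": -1},
    {"az": -7.1,"gripper": -1},
    {"az": -7.1,"gripper": -1},
  ],
)

```text
$.targets[0]: bad value
```

send_rows(
  targets=[
    {"az": -2.3,"gripper": -1},
    {"x": -3.3,"y": -2.1,"gripper": -1},
    {"x": -3.3,"y": -2.1,"gripper": -1},
    {"x": -3.3,"y": -2.1,"gripper": -1},
    {"x": -3.3,"y": -2.1,"gripper": -1},
  ],
)

```text
$.targets[0]: bad value
```

send_rows(
  targets=[
    {"x": -3.3,"y": -2.1,"gripper": -1},
    {"x": -3.3,"y": -2.1,"gripper": -1},
    {"x": -3.3,"y": -2.1,"gripper": -1},
    {"x": -3.3,"y": -2.1,"gripper": -1},
    {"x": -3.3,"y": -2.1,"gripper": -1},
  ],
)

```text
$.targets[0]: bad value
```

send_rows(
  targets=[
    {"x": 0,"y": 0,"z": 0,"ax": 0,"ay": 0,"az": -7.1,"gripper": -1},
    {"x": 0,"y": 0,"z": 0,"ax": 0,"ay": 0,"az": -7.1,"gripper": -1},
    {"x": 0,"y": 0,"z": 0,"ax": 0,"ay": 0,"az": -7.1,"gripper": -1},
    {"x": 0,"y": 0,"z": 0,"ax": 0,"ay": 0,"az": -7.1,"gripper": -1},
    {"x": 0,"y": 0,"z": 0,"ax": 0,"ay": 0,"az": -7.1,"gripper": -1},
  ],
)

```text
clock: 1.62
position: [179.2, -598.8, 231.3]
ee_rot: [-0.442, 0.897, -0.0, -0.0]
contact_force: [-0.6, 0.1, 0.2]
gripper_width: 85.4
grasp_force: 0.0
```

send_rows(
  targets=[
    {"x": 0,"y": 0,"z": 0,"ax": 0,"ay": 0,"az": -7.1,"gripper": -1},
    {"x": 0,"y": 0,"z": 0,"ax": 0,"ay": 0,"az": -7.1,"gripper": -1},
    {"x": 0,"y": 0,"z": 0,"ax": 0,"ay": 0,"az": -7.1,"gripper": -1},
    {"x": 0,"y": 0,"z": 0,"ax": 0,"ay": 0,"az": -7.1,"gripper": -1},
    {"x": 0,"y": 0,"z": 0,"ax": 0,"ay": 0,"az": -7.1,"gripper": -1},
  ],
)

```text
clock: 2.03
position: [179.2, -598.7, 231.3]
ee_rot: [-0.695, 0.719, 0.0, -0.0]
contact_force: [-0.1, 0.3, 0.2]
gripper_width: 85.4
grasp_force: 0.0
```

send_rows(
  targets=[
    {"x": 0,"y": 0,"z": 0,"ax": 0,"ay": 0,"az": -2.3,"gripper": -1},
    {"x": -3.3,"y": -2.1,"z": 0,"ax": 0,"ay": 0,"az": 0,"gripper": -1},
    {"x": -3.3,"y": -2.1,"z": 0,"ax": 0,"ay": 0,"az": 0,"gripper": -1},
    {"x": -3.3,"y": -2.1,"z": 0,"ax": 0,"ay": 0,"az": 0,"gripper": -1},
    {"x": -3.3,"y": -2.1,"z": 0,"ax": 0,"ay": 0,"az": 0,"gripper": -1},
  ],
)

```text
clock: 2.45
position: [263.7, -465.5, 231.2]
ee_rot: [-0.707, 0.708, -0.0, -0.0]
contact_force: [1.1, 0.1, 0.1]
gripper_width: 85.6
grasp_force: 0.0
```

send_rows(
  targets=[
    {"x": -3.3,"y": -2.1,"z": 0,"ax": 0,"ay": 0,"az": 0,"gripper": -1},
    {"x": -3.3,"y": -2.1,"z": 0,"ax": 0,"ay": 0,"az": 0,"gripper": -1},
    {"x": -3.3,"y": -2.1,"z": 0,"ax": 0,"ay": 0,"az": 0,"gripper": -1},
    {"x": -3.3,"y": -2.1,"z": 0,"ax": 0,"ay": 0,"az": 0,"gripper": -1},
    {"x": -3.3,"y": -2.1,"z": 0,"ax": 0,"ay": 0,"az": 0,"gripper": -1},
  ],
)

```text
clock: 2.87
position: [369.1, -300.2, 231.7]
ee_rot: [-0.707, 0.707, -0.0, 0.0]
contact_force: [0.4, -0.7, 0.5]
gripper_width: 85.5
grasp_force: 0.0
```

send_rows(
  targets=[
    {"x": -3.3,"y": -2.1,"z": 2,"ax": 0,"ay": 0,"az": 0,"gripper": -1},
    {"x": -3.3,"y": -2.1,"z": 1,"ax": 0,"ay": 0,"az": 0,"gripper": -1},
    {"x": 0,"y": 0,"z": 4,"ax": 0,"ay": 0,"az": 0,"gripper": -1},
    {"x": 0,"y": 0,"z": 4,"ax": 0,"ay": 0,"az": 0,"gripper": -1},
    {"x": 0,"y": 0,"z": 4,"ax": 0,"ay": 0,"az": 0,"gripper": -1},
  ],
)

```text
clock: 3.28
position: [410.5, -236.7, 81.9]
ee_rot: [0.708, -0.706, 0.001, -0.001]
contact_force: [0.5, 0.0, -0.4]
gripper_width: 85.1
grasp_force: 0.0
```

```bash
cat >> h.py <<'E'
Q={"frame":(446,282),"disc":(512,-276),"bars":(429,-200)}
def blocks(c="top",names=Q):
    W=cloud(c)
    for n in names:
        q=Q[n];p=sel(W,(q[0]-60,q[0]+60),(q[1]-48,q[1]+48),(19,30))
        print(n,rect(p) if len(p)>20 else None)
E
python3 - <<'E'
from h import *
blocks();blocks("scene");go(428.7,-200.3,6)
E
```

```text
frame (array([446. , 282.2]), array([59.1, 40.1]), 17.0, 288, 23.3)
disc (array([ 518.6, -278.5]), array([45.8, 39.7]), -20.9, 199, 24.1)
bars None
frame (array([440.8, 279. ]), array([62.1, 39.5]), 17.0, 220, 23.8)
disc (array([ 509.6, -265.6]), array([49. , 30.9]), 5.7, 36, 24.0)
bars (array([ 426.7, -202.9]), array([64.4, 40.1]), 1.9, 226, 24.4)
tool cm [-3.55 -2.48  7.1 ] turn deg [ 0.78  0.21 -0.07] pos [ 404.8 -236.1   77.2] psi -90.1 F [-0.9  0.4 -0. ] w 85.2 0.0 t 3.38
```

send_rows(
  targets=[
    {"x": -1.8,"y": -0.9,"z": 0,"ax": 0,"ay": 0,"az": 0,"gripper": -1},
    {"x": -1.8,"y": -0.9,"z": 0,"ax": 0,"ay": 0,"az": 0,"gripper": -1},
    {"x": 0,"y": 0,"z": 0,"ax": 0,"ay": 0,"az": 0,"gripper": -1},
    {"x": 0,"y": 0,"z": 0,"ax": 0,"ay": 0,"az": 0,"gripper": -1},
  ],
)

```text
clock: 3.72
position: [429.1, -201.6, 84.6]
ee_rot: [0.708, -0.707, 0.002, -0.001]
contact_force: [-0.4, 0.3, -0.5]
gripper_width: 85.3
grasp_force: 0.0
```

Run:
```python
from h import *
go(428.7,-200.3,6)
```

```text
tool cm [-0.14  0.07  7.86] turn deg [-0.22 -0.05  0.07] pos [ 429.1 -201.6   84.6] psi -89.9 F [-0.4  0.3 -0.5] w 85.3 0.0 t 3.72
```

send_rows(
  targets=[
    {"x": -0.1,"y": 0,"z": 2.5,"ax": 0,"ay": 0,"az": 0,"gripper": -1},
    {"x": 0,"y": 0,"z": 2.5,"ax": 0,"ay": 0,"az": 0,"gripper": -1},
    {"x": 0,"y": 0,"z": 1.5,"ax": 0,"ay": 0,"az": 0,"gripper": -1},
    {"x": 0,"y": 0,"z": 1.0,"ax": 0,"ay": 0,"az": 0,"gripper": -1},
    {"x": 0,"y": 0,"z": 0,"ax": 0,"ay": 0,"az": 0,"gripper": -1},
  ],
)

```text
clock: 4.13
position: [426.4, -201.3, 6.7]
ee_rot: [-0.706, 0.708, 0.001, -0.001]
contact_force: [-0.3, 1.0, 0.6]
gripper_width: 85.3
grasp_force: 0.0
```

send_rows(
  targets=[
    {"x": 0,"y": 0,"z": 0,"ax": 0,"ay": 0,"az": 0,"gripper": 1},
    {"x": 0,"y": 0,"z": 0,"ax": 0,"ay": 0,"az": 0,"gripper": 1},
    {"x": 0,"y": 0,"z": 0,"ax": 0,"ay": 0,"az": 0,"gripper": 1},
    {"x": 0,"y": 0,"z": 0,"ax": 0,"ay": 0,"az": 0,"gripper": 1},
    {"x": 0,"y": 0,"z": 0,"ax": 0,"ay": 0,"az": 0,"gripper": 1},
  ],
)

```text
clock: 4.55
position: [428.5, -201.1, 9.2]
ee_rot: [-0.707, 0.707, -0.001, 0.001]
contact_force: [-0.6, -1.5, 5.8]
gripper_width: 58.6
grasp_force: 64.6
```

Run:
```python
from h import *
go(428.7,-200.3,6)
im,d=arm.get_image("scene");q=im[180:290,320:420]
cv2.imwrite("pics/g1.png",cv2.cvtColor(cv2.resize(q,None,fx=4,fy=4),cv2.COLOR_RGB2BGR))
```

```text
tool cm [-0.08 -0.02  0.32] turn deg [-0.17 -0.05 -0.  ] pos [ 428.5 -201.1    9.2] psi -90.0 F [-0.6 -1.5  5.8] w 58.6 64.6 t 4.55
```

View pics/g1.png

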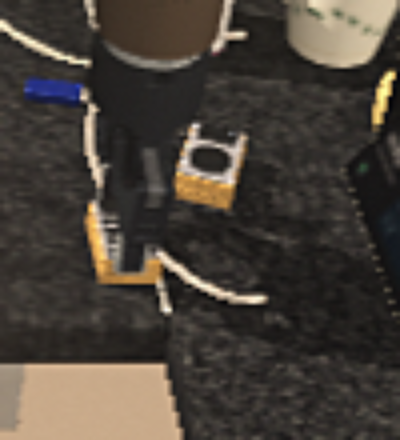

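send_rows(
  targets=[
    {"x": 0,"y": 0,"z": -1,"ax": 0,"ay": 0,"az": 0,"gripper": 1},
    {"x": 0,"y": 0,"z": -3,"ax": 0,"ay": 0,"az": 0,"gripper": 1},
    {"x": 0,"y": 0,"z": -4,"ax": 0,"ay": 0,"az": 0,"gripper": 1},
    {"x": -2,"y": -1,"z": -1,"ax": 0,"ay": 0,"az": 0,"gripper": 1},
    {"x": -3,"y": -1.5,"z": 0,"ax": 0,"ay": 0,"az": 0,"gripper": 1},
  ],
)

```text
clock: 5.02
position: [454.4, -151.6, 101.9]
ee_rot: [-0.706, 0.709, -0.003, 0.003]
contact_force: [1.6, -0.3, -1.5]
gripper_width: 58.3
grasp_force: 64.9
```

send_rows(
  targets=[
    {"x": -3.5,"y": -1.5,"z": 0,"ax": 0,"ay": 0,"az": 0,"gripper": 1},
    {"x": -3.5,"y": -1.5,"z": 0,"ax": 0,"ay": 0,"az": 0,"gripper": 1},
    {"x": -2,"y": -1,"z": 0,"ax": 0,"ay": 0,"az": -3.3,"gripper": 1},
    {"x": -1,"y": -0.5,"z": 0,"ax": 0,"ay": 0,"az": 0,"gripper": 1},
    {"x": 0,"y": 0,"z": 0,"ax": 0,"ay": 0,"az": 0,"gripper": 1},
  ],
)

```text
clock: 5.43
position: [498.1, -48.6, 98.1]
ee_rot: [0.728, -0.686, 0.001, -0.001]
contact_force: [0.3, -0.9, -0.6]
gripper_width: 58.5
grasp_force: 64.8
```

send_rows(
  targets=[
    {"x": 0,"y": 0,"z": 0,"ax": 0,"ay": 0,"az": 0,"gripper": 1},
    {"x": 0,"y": 0,"z": 0,"ax": 0,"ay": 0,"az": 0,"gripper": 1},
    {"x": 0,"y": 0,"z": 0,"ax": 0,"ay": 0,"az": 0,"gripper": 1},
  ],
)

```text
clock: 5.68
position: [496.2, -51.4, 97.4]
ee_rot: [0.726, -0.687, -0.0, 0.0]
contact_force: [-0.5, 0.1, -1.3]
gripper_width: 58.4
grasp_force: 64.9
```

Run:
```python
from h import *
go(499.2,-50.1,41,-86.7)
W,im=cloud("scene",rgb=True)
cv2.imwrite("pics/g2.png",cv2.cvtColor(cv2.resize(im[150:270,210:370],None,fx=4,fy=4),cv2.COLOR_RGB2BGR))
W=cloud("top")
for z in((36.,45),):
  q=sel(W,(440,550),(-90,85),z);I=np.zeros((110,180),np.uint8)
  for a in q: cv2.circle(I,(int(a[1]+90),int(a[0]-440)),2,255,-1)
  n,l,s,c=cv2.connectedComponentsWithStats(I)
  for k in range(1,n):
    if s[k][4]>40: print((c[k][::-1]+[440,-90]).round(1),s[k][2:])
go(499.2,-50.1,41,-86.7)
```

```text
tool cm [-0.12 -0.31  5.64] turn deg [ 0.03 -0.   -0.15] pos [496.2 -51.4  97.4] psi -86.9 F [-0.5  0.1 -1.3] w 58.4 64.9 t 5.68
tool cm [-0.11 -0.29  5.64] turn deg [ 0.02 -0.   -0.15] pos [496.4 -51.4  97.4] psi -86.8 F [-0.7 -0.1 -0.6] w 58.3 64.9 t 5.78
```

View pics/g2.png

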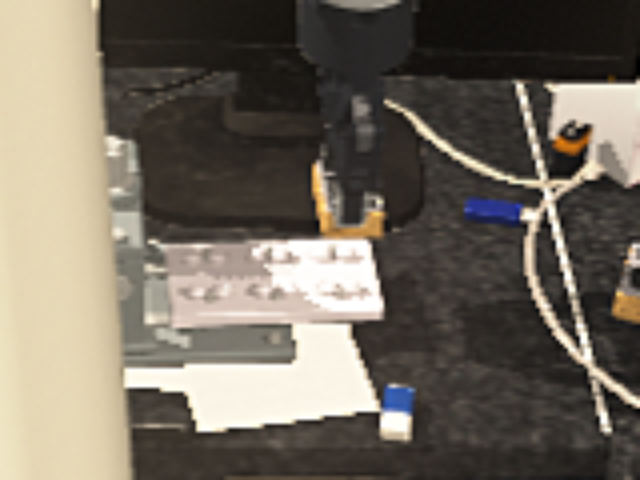

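Run:
```python
from h import *
W,im=cloud("scene",rgb=True)
# block in hand: woody-coloured points
hs=cv2.cvtColor(im,cv2.COLOR_RGB2HSV)
k=(W[...,0]>440)&(W[...,0]<500)&(W[...,1]>-90)&(W[...,1]<-10)&(W[...,2]>84)&(W[...,2]<125)&(hs[...,1]>90)&(hs[...,0]<28)
p=W[k];print(len(p),p.min(0).round(1),p.max(0).round(1))
f=p[p[:,0]<np.percentile(p[:,0],50)]
print("front rows", f.min(0).round(1),f.max(0).round(1))
q=sel(W,(430,560),(-95,70),(28,36));print("bed",rect(q))
r=[]
for x in range(456,545,10):
    t=q[(q[:,0]>=x)&(q[:,0]<x+10)]
    if len(t): r.append((x+5,round(t[:,1].min(),1),round(t[:,1].max(),1)))
print(r)
for y in range(-75,60,15):
    t=q[(q[:,1]>=y)&(q[:,1]<y+15)]
    if len(t): print(y+7,t[:,0].min().round(1),t[:,0].max().round(1))
q=sel(W,(450,550),(-90,75),(37.,45));I=np.zeros((110,180),np.uint8)
for a in q: cv2.circle(I,(int(a[1]+90),int(a[0]-440)),2,255,-1)
n,l,s,c=cv2.connectedComponentsWithStats(I)
for j in range(1,n):
    if s[j][4]>40: print((c[j][::-1]+[440,-90]).round(1),s[j][2:])
```

```text
81 [458.7 -76.   85.8] [498.8 -34.3 112.7]
front rows [458.7 -76.   88.4] [468.1 -37.7 109.5]
bed (array([493. ,  -4.6]), array([148. ,  89.5]), -86.4, 784, 31.9)
[(461, np.float64(-78.4), np.float64(66.9)), (471, np.float64(-78.5), np.float64(67.0)), (481, np.float64(-79.6), np.float64(67.0)), (491, np.float64(-77.5), np.float64(67.1)), (501, np.float64(-76.0), np.float64(70.0)), (511, np.float64(-76.3), np.float64(70.0)), (521, np.float64(-77.1), np.float64(67.2)), (531, np.float64(-74.7), np.float64(67.2)), (541, np.float64(-75.6), np.float64(-8.5))]
-68 456.6 535.1
-53 452.7 535.4
-38 451.1 536.7
-23 449.1 537.2
-8 451.6 538.1
7 450.0 532.9
22 450.8 528.7
37 448.2 531.3
52 447.3 532.0
[468.8  31.7] [ 14  16 124]
[469.8  -4.1] [ 27  16 179]
[471.7 -45.2] [ 22  14 146]
[470.3  49. ] [14 12 84]
[475.9 -61.4] [13 12 89]
[476.8 -15.6] [13  8 56]
[508.4   5.6] [14 18 96]
[507.6  33.8] [ 13  15 102]
[507.6  50. ] [ 16  18 128]
[512.   -9.7] [ 22  19 162]
[512.8 -40.6] [ 14  18 125]
[510.8 -57.5] [14 12 88]
```

send_rows(
  targets=[
    {"x": -0.18,"y": -0.28,"z": 2,"ax": 0,"ay": 0,"az": 0,"gripper": 1},
    {"x": 0,"y": 0,"z": 2,"ax": 0,"ay": 0,"az": 0,"gripper": 1},
    {"x": 0,"y": 0,"z": 0.6,"ax": 0,"ay": 0,"az": 0,"gripper": 1},
    {"x": 0,"y": 0,"z": 0,"ax": 0,"ay": 0,"az": 0,"gripper": 1},
    {"x": 0,"y": 0,"z": 0,"ax": 0,"ay": 0,"az": 0,"gripper": 1},
  ],
)

```text
clock: 6.25
position: [499.7, -48.8, 51.5]
ee_rot: [0.727, -0.687, 0.0, 0.0]
contact_force: [1.1, -1.2, 0.1]
gripper_width: 58.7
grasp_force: 64.8
```

send_rows(
  targets=[
    {"x": 0,"y": 0,"z": 0.3,"ax": 0,"ay": 0,"az": 0,"gripper": 1},
    {"x": 0,"y": 0,"z": 0.2,"ax": 0,"ay": 0,"az": 0,"gripper": 1},
    {"x": 0,"y": 0,"z": 0,"ax": 0,"ay": 0,"az": 0,"gripper": 1},
  ],
)

```text
clock: 6.5
position: [500.9, -48.4, 48.1]
ee_rot: [0.727, -0.686, 0.001, -0.001]
contact_force: [-1.1, 0.3, 5.2]
gripper_width: 58.3
grasp_force: 65.7
```

send_rows(
  targets=[
    {"x": 0,"y": 0,"z": 0.2,"ax": 0,"ay": 0,"az": 0,"gripper": 1},
    {"x": 0,"y": 0,"z": 0,"ax": 0,"ay": 0,"az": 0,"gripper": 1},
    {"x": 0,"y": 0,"z": 0,"ax": 0,"ay": 0,"az": 0,"gripper": 1},
  ],
)

```text
clock: 6.75
position: [501.2, -48.3, 47.7]
ee_rot: [0.728, -0.686, 0.001, -0.001]
contact_force: [-2.8, 1.5, 15.5]
gripper_width: 58.6
grasp_force: 66.8
```

Run:
```python
from h import *
go(499,-49.5,40,-86.7);s=arm.read_state();print(s["wrist_torque"])
```

```text
tool cm [0.1  0.23 0.77] turn deg [-0.21 -0.04  0.06] pos [501.2 -48.3  47.7] psi -86.6 F [-2.8  1.5 15.5] w 58.6 66.8 t 6.75
[ 0.2768425   1.41859169 -0.01201113]
```

send_rows(
  targets=[
    {"x": 0,"y": 0,"z": -0.3,"ax": 0,"ay": 0,"az": 0,"gripper": 1},
    {"x": 0.1,"y": 0.23,"z": 0,"ax": 0,"ay": 0,"az": 0,"gripper": 1},
    {"x": 0,"y": 0,"z": 0.2,"ax": 0,"ay": 0,"az": 0,"gripper": 1},
    {"x": 0,"y": 0,"z": 0.2,"ax": 0,"ay": 0,"az": 0,"gripper": 1},
    {"x": 0,"y": 0,"z": 0,"ax": 0,"ay": 0,"az": 0,"gripper": 1},
  ],
)

```text
clock: 7.17
position: [497.9, -48.9, 43.0]
ee_rot: [0.727, -0.687, 0.0, -0.001]
contact_force: [-0.1, 4.7, -0.9]
gripper_width: 58.3
grasp_force: 64.8
```

Run:
```python
from h import *
go(499,-49.5,40,-86.7);s=arm.read_state();print(s["wrist_torque"])
```

```text
tool cm [ 0.07 -0.11  0.3 ] turn deg [-0.08  0.06 -0.07] pos [497.9 -48.9  43. ] psi -86.8 F [-0.1  4.7 -0.9] w 58.3 64.8 t 7.17
[ 1.41900066 -0.27555826 -0.14481455]
```

send_rows(
  targets=[
    {"x": -0.05,"y": 0,"z": 0.2,"ax": 0,"ay": 0,"az": 0,"gripper": 1},
    {"x": 0,"y": 0,"z": 0.2,"ax": 0,"ay": 0,"az": 0,"gripper": 1},
    {"x": 0,"y": 0,"z": 0.2,"ax": 0,"ay": 0,"az": 0,"gripper": 1},
    {"x": 0,"y": 0,"z": 0,"ax": 0,"ay": 0,"az": 0,"gripper": 1},
  ],
)

```text
clock: 7.5
position: [497.9, -48.6, 41.0]
ee_rot: [0.727, -0.686, 0.001, -0.0]
contact_force: [-10.2, 6.8, 32.6]
gripper_width: 58.4
grasp_force: 68.6
```

send_rows(
  targets=[
    {"x": 0,"y": 0,"z": -0.4,"ax": 0,"ay": 0,"az": 0,"gripper": -1},
    {"x": 0,"y": 0,"z": 0,"ax": 0,"ay": 0,"az": 0,"gripper": -1},
    {"x": 0,"y": 0,"z": 0,"ax": 0,"ay": 0,"az": 0,"gripper": -1},
    {"x": 0,"y": 0,"z": 0,"ax": 0,"ay": 0,"az": 0,"gripper": -1},
    {"x": 0,"y": 0,"z": -1,"ax": 0,"ay": 0,"az": 0,"gripper": -1},
  ],
)

```text
clock: 7.92
position: [495.4, -49.6, 49.1]
ee_rot: [0.727, -0.687, -0.002, 0.002]
contact_force: [0.2, 1.3, -0.5]
gripper_width: 85.5
grasp_force: 0.0
```

send_rows(
  targets=[
    {"x": 0,"y": 0,"z": -3,"ax": 0,"ay": 0,"az": 0,"gripper": -1},
    {"x": 1,"y": 0,"z": -3,"ax": 0,"ay": 0,"az": 0,"gripper": -1},
    {"x": 4,"y": 0,"z": 0,"ax": 0,"ay": 0,"az": 7,"gripper": -1},
    {"x": 4,"y": 0,"z": 0,"ax": 0,"ay": 0,"az": 7,"gripper": -1},
    {"x": 4,"y": 0,"z": 0,"ax": 0,"ay": 0,"az": 7,"gripper": -1},
  ],
)

```text
clock: 8.33
position: [490.8, -179.5, 111.3]
ee_rot: [-0.588, 0.809, -0.0, 0.0]
contact_force: [1.0, 0.1, -0.9]
gripper_width: 85.4
grasp_force: 0.0
```

Run:
```python
from h import *
Q["r"]=(499,-49)
for c in("top","scene"):
    W=cloud(c);p=sel(W,(450,550),(-90,-15),(48,66))
    if len(p)>20:
        print(c,rect(p),p[:,2].min(),p[:,2].max())
        for lo,hi in((450,485),(485,512),(512,550)):
            t=p[(p[:,0]>lo)&(p[:,0]<hi)];print(lo,np.median(t[:,2]).round(1),end=" ")
        A=np.c_[p[:,:2]-p[:,:2].mean(0),np.ones(len(p))];print(np.linalg.lstsq(A,p[:,2],rcond=None)[0].round(3))
blocks();blocks("scene");go(512.5,-275.7,8,-110)
```

```text
scene (array([496.6, -51. ]), array([65.8, 39.6]), 5.0, 229, 57.2) 48.09714472089297 62.763270836842366
450 55.9 485 57.9 512 57.7 [ 5.6000e-02 -8.0000e-03  5.6615e+01]
frame (array([445.9, 281.7]), array([58.7, 39.7]), 16.3, 289, 23.9)
disc None
bars None
r None
frame (array([442.1, 279.4]), array([62.6, 38.8]), 16.7, 213, 23.6)
disc (array([ 506.5, -277.8]), array([65. , 39.5]), -21.2, 189, 24.8)
bars None
r (array([501.1, -30.5]), array([106.4,  76.2]), 12.8, 94, 27.3)
tool cm [ 8.45 -5.19 10.23] turn deg [ 0.11 -0.03  2.13] pos [ 489.2 -179.4  110.4] psi -107.9 F [-0.4  0.3 -0.2] w 85.4 0.0 t 8.53
```

send_rows(
  targets=[
    {"x": 2.8,"y": -1.7,"z": 0,"ax": 0,"ay": 0,"az": 0,"gripper": -1},
    {"x": 2.8,"y": -1.7,"z": 0,"ax": 0,"ay": 0,"az": 0,"gripper": -1},
    {"x": 2.8,"y": -1.8,"z": 2,"ax": 0,"ay": 0,"az": 0,"gripper": -1},
    {"x": 0,"y": 0,"z": 2,"ax": 0,"ay": 0,"az": 2.5,"gripper": -1},
    {"x": 0,"y": 0,"z": 0,"ax": 0,"ay": 0,"az": 0,"gripper": -1},
  ],
)

```text
clock: 8.95
position: [511.6, -273.2, 66.7]
ee_rot: [-0.571, 0.821, 0.004, -0.003]
contact_force: [-0.0, 1.2, 0.3]
gripper_width: 85.4
grasp_force: 0.0
```

send_rows(
  targets=[
    {"x": 0,"y": 0,"z": 0,"ax": 0,"ay": 0,"az": 0,"gripper": -1},
    {"x": 0,"y": 0,"z": 0,"ax": 0,"ay": 0,"az": 0,"gripper": -1},
    {"x": 0,"y": 0,"z": 0,"ax": 0,"ay": 0,"az": 0,"gripper": -1},
    {"x": 0,"y": 0,"z": 0,"ax": 0,"ay": 0,"az": 0,"gripper": -1},
  ],
)

```text
clock: 9.28
position: [514.9, -273.2, 72.8]
ee_rot: [-0.573, 0.82, -0.001, 0.001]
contact_force: [1.1, 0.4, -0.7]
gripper_width: 85.3
grasp_force: 0.0
```

Run:
```python
from h import *
go(512.5,-276.5,8,-110.5)
W=cloud("scene");print(rect(sel(W,(465,560),(-320,-230),(19,30))))
go(512.5,-276.5,8,-110.5)
```

```text
tool cm [0.39 0.13 6.48] turn deg [-0.13  0.01  0.4 ] pos [ 514.9 -273.2   72.8] psi -110.1 F [ 1.1  0.4 -0.7] w 85.3 0.0 t 9.28
(array([ 507. , -278.1]), array([62.7, 39.7]), -21.4, 192, 25.0)
tool cm [0.38 0.12 6.46] turn deg [-0.12  0.01  0.37] pos [ 514.8 -273.3   72.6] psi -110.1 F [ 0.1 -0.1 -0. ] w 85.3 0.0 t 9.33
```

send_rows(
  targets=[
    {"x": 0.35,"y": 0.12,"z": 2.5,"ax": 0,"ay": 0,"az": 0.4,"gripper": -1},
    {"x": 0,"y": 0,"z": 2.5,"ax": 0,"ay": 0,"az": 0,"gripper": -1},
    {"x": 0,"y": 0,"z": 1.4,"ax": 0,"ay": 0,"az": 0,"gripper": -1},
    {"x": 0,"y": 0,"z": 0,"ax": 0,"ay": 0,"az": 0,"gripper": -1},
    {"x": 0,"y": 0,"z": 0,"ax": 0,"ay": 0,"az": 0,"gripper": 1},
  ],
)

```text
clock: 9.75
position: [511.8, -276.7, 7.5]
ee_rot: [-0.569, 0.822, 0.0, -0.0]
contact_force: [0.3, -0.5, 0.3]
gripper_width: 75.2
grasp_force: 0.0
```

send_rows(
  targets=[
    {"x": 0,"y": 0,"z": 0,"ax": 0,"ay": 0,"az": 0,"gripper": 1},
    {"x": 0,"y": 0,"z": 0,"ax": 0,"ay": 0,"az": 0,"gripper": 1},
    {"x": 0,"y": 0,"z": 0,"ax": 0,"ay": 0,"az": 0,"gripper": 1},
    {"x": 0,"y": 0,"z": 0,"ax": 0,"ay": 0,"az": 0,"gripper": 1},
    {"x": 0,"y": 0,"z": 0,"ax": 0,"ay": 0,"az": 0,"gripper": 1},
  ],
)

```text
clock: 10.17
position: [513.3, -277.2, 9.4]
ee_rot: [-0.569, 0.822, -0.002, 0.001]
contact_force: [0.8, 1.1, 5.9]
gripper_width: 58.4
grasp_force: 65.9
```

Run:
```python
from h import *
go(512.5,-276.5,8,-110.5)
```

```text
tool cm [-0.04  0.1   0.14] turn deg [-0.22  0.01 -0.09] pos [ 513.3 -277.2    9.4] psi -110.6 F [0.8 1.1 5.9] w 58.4 65.9 t 10.17
```

send_rows(
  targets=[
    {"x": 0,"y": 0,"z": -1,"ax": 0,"ay": 0,"az": 0,"gripper": 1},
    {"x": 0,"y": 0,"z": -3,"ax": 0,"ay": 0,"az": -7,"gripper": 1},
    {"x": 0,"y": 0,"z": -4,"ax": 0,"ay": 0,"az": -7,"gripper": 1},
    {"x": 0,"y": 0,"z": -1,"ax": 0,"ay": 0,"az": -7,"gripper": 1},
    {"x": 0,"y": 0,"z": 0,"ax": 0,"ay": 0,"az": -2.9,"gripper": 1},
  ],
)

```text
clock: 10.58
position: [514.1, -277.7, 102.4]
ee_rot: [0.729, -0.685, 0.004, -0.002]
contact_force: [0.2, 0.2, -1.4]
gripper_width: 58.0
grasp_force: 65.1
```

send_rows(
  targets=[
    {"x": -3.9,"y": 0,"z": 0,"ax": 0,"ay": 0,"az": 0,"gripper": 1},
    {"x": -3.9,"y": 0,"z": 0,"ax": 0,"ay": 0,"az": 0,"gripper": 1},
    {"x": -3.9,"y": 0,"z": 0,"ax": 0,"ay": 0,"az": 0,"gripper": 1},
    {"x": -3.9,"y": 0.1,"z": 0,"ax": 0,"ay": 0,"az": 0,"gripper": 1},
    {"x": -3.9,"y": 0.1,"z": 0,"ax": 0,"ay": 0,"az": 0,"gripper": 1},
  ],
)

```text
clock: 11.0
position: [497.9, -80.9, 97.9]
ee_rot: [0.727, -0.687, 0.0, -0.0]
contact_force: [0.2, 0.4, -1.8]
gripper_width: 58.6
grasp_force: 65.0
```

send_rows(
  targets=[
    {"x": -3.9,"y": 0,"z": 0,"ax": 0,"ay": 0,"az": 0,"gripper": 1},
    {"x": -3,"y": 0,"z": 0,"ax": 0,"ay": 0,"az": 0,"gripper": 1},
    {"x": -1,"y": 0,"z": 0,"ax": 0,"ay": 0,"az": 0,"gripper": 1},
    {"x": 0,"y": 0,"z": 0,"ax": 0,"ay": 0,"az": 0,"gripper": 1},
    {"x": 0,"y": 0,"z": 0,"ax": 0,"ay": 0,"az": 0,"gripper": 1},
  ],
)

```text
clock: 11.42
position: [493.9, -3.3, 97.7]
ee_rot: [0.727, -0.686, -0.0, -0.0]
contact_force: [-0.1, -0.4, -1.9]
gripper_width: 58.3
grasp_force: 65.0
```

send_rows(
  targets=[
    {"x": 0,"y": 0,"z": 0,"ax": 0,"ay": 0,"az": 0,"gripper": 1},
    {"x": 0,"y": 0,"z": 0,"ax": 0,"ay": 0,"az": 0,"gripper": 1},
    {"x": 0,"y": 0,"z": 0,"ax": 0,"ay": 0,"az": 0,"gripper": 1},
  ],
)

```text
clock: 11.67
position: [494.1, -4.6, 97.3]
ee_rot: [0.726, -0.687, -0.0, 0.0]
contact_force: [0.4, 0.7, -1.4]
gripper_width: 58.1
grasp_force: 65.0
```

Run:
```python
from h import *
go(495.4,-3.1,52,-86.7)
W=cloud("top");p=sel(W,(450,550),(-90,-20),(48,66));print(len(p),rect(p) if len(p)>20 else 0)
go(495.4,-3.1,52,-86.7)
```

```text
tool cm [-0.14 -0.14  4.53] turn deg [ 0.02 -0.   -0.15] pos [494.1  -4.6  97.3] psi -86.9 F [ 0.4  0.7 -1.4] w 58.1 65.0 t 11.67
70 (array([480.6, -50.6]), array([40.2, 21.6]), -83.9, 70, 56.2)
tool cm [-0.13 -0.14  4.52] turn deg [ 0.02 -0.   -0.15] pos [494.1  -4.5  97.2] psi -86.8 F [ 0.3  0.3 -1.3] w 58.6 65.0 t 11.72
```

send_rows(
  targets=[
    {"x": -0.13,"y": -0.14,"z": 2,"ax": 0,"ay": 0,"az": -0.1,"gripper": 1},
    {"x": 0,"y": 0,"z": 2,"ax": 0,"ay": 0,"az": 0,"gripper": 1},
    {"x": 0,"y": 0,"z": 0.6,"ax": 0,"ay": 0,"az": 0,"gripper": 1},
    {"x": 0,"y": 0,"z": 0,"ax": 0,"ay": 0,"az": 0,"gripper": 1},
    {"x": 0,"y": 0,"z": 0,"ax": 0,"ay": 0,"az": 0,"gripper": 1},
  ],
)

```text
clock: 12.13
position: [495.7, -2.5, 51.5]
ee_rot: [0.727, -0.686, 0.0, 0.0]
contact_force: [0.5, -0.4, -1.6]
gripper_width: 58.3
grasp_force: 65.0
```

send_rows(
  targets=[
    {"x": 0,"y": 0,"z": 0.2,"ax": 0,"ay": 0,"az": 0,"gripper": 1},
    {"x": 0,"y": 0,"z": 0.2,"ax": 0,"ay": 0,"az": 0,"gripper": 1},
    {"x": 0,"y": 0,"z": 0.2,"ax": 0,"ay": 0,"az": 0,"gripper": 1},
    {"x": 0,"y": 0,"z": 0,"ax": 0,"ay": 0,"az": 0,"gripper": 1},
  ],
)

```text
clock: 12.47
position: [495.0, -2.1, 45.4]
ee_rot: [0.727, -0.686, -0.0, 0.0]
contact_force: [-0.6, -0.3, -1.8]
gripper_width: 58.1
grasp_force: 65.1
```

Run:
```python
from h import *
go(495.4,-3.1,40,-86.7);print(arm.read_state()["wrist_torque"])
```

```text
tool cm [ 0.1  -0.03  0.54] turn deg [0.03 0.01 0.04] pos [495.   -2.1  45.4] psi -86.7 F [-0.6 -0.3 -1.8] w 58.1 65.1 t 12.47
[-0.04502259  0.26665531  0.01423895]
```

Sliding on freely. Press home.

send_rows(
  targets=[
    {"x": 0,"y": 0,"z": 0.2,"ax": 0,"ay": 0,"az": 0,"gripper": 1},
    {"x": 0,"y": 0,"z": 0.2,"ax": 0,"ay": 0,"az": 0,"gripper": 1},
    {"x": 0,"y": 0,"z": 0.2,"ax": 0,"ay": 0,"az": 0,"gripper": 1},
    {"x": 0,"y": 0,"z": 0.2,"ax": 0,"ay": 0,"az": 0,"gripper": 1},
    {"x": 0,"y": 0,"z": 0,"ax": 0,"ay": 0,"az": 0,"gripper": 1},
  ],
)

```text
clock: 12.88
position: [495.5, -2.1, 41.2]
ee_rot: [0.728, -0.686, 0.0, 0.0]
contact_force: [-11.2, 1.6, 31.5]
gripper_width: 58.1
grasp_force: 68.9
```

send_rows(
  targets=[
    {"x": 0,"y": 0,"z": -0.4,"ax": 0,"ay": 0,"az": 0,"gripper": -1},
    {"x": 0,"y": 0,"z": 0,"ax": 0,"ay": 0,"az": 0,"gripper": -1},
    {"x": 0,"y": 0,"z": 0,"ax": 0,"ay": 0,"az": 0,"gripper": -1},
    {"x": 0,"y": 0,"z": 0,"ax": 0,"ay": 0,"az": 0,"gripper": -1},
    {"x": 0,"y": 0,"z": -1,"ax": 0,"ay": 0,"az": 0,"gripper": -1},
  ],
)

```text
clock: 13.3
position: [494.0, -2.5, 49.3]
ee_rot: [0.727, -0.686, -0.001, 0.002]
contact_force: [-0.3, 0.2, 0.3]
gripper_width: 85.5
grasp_force: 0.0
```

send_rows(
  targets=[
    {"x": 0,"y": 0,"z": -3,"ax": 0,"ay": 0,"az": 0,"gripper": -1},
    {"x": 0,"y": 0,"z": -4,"ax": 0,"ay": 0,"az": 0,"gripper": -1},
    {"x": 0,"y": 0,"z": -4,"ax": 0,"ay": 0,"az": 0,"gripper": -1},
    {"x": 0,"y": 0,"z": -4,"ax": 0,"ay": 0,"az": 0,"gripper": -1},
    {"x": -2,"y": 0,"z": -2,"ax": 0,"ay": 0,"az": 0,"gripper": -1},
  ],
)

```text
clock: 13.72
position: [496.2, 16.7, 225.9]
ee_rot: [0.727, -0.687, 0.002, -0.003]
contact_force: [1.2, 0.3, 0.2]
gripper_width: 85.6
grasp_force: 0.0
```

send_rows(
  targets=[
    {"x": -4,"y": 0.4,"z": 0,"ax": 0,"ay": 0,"az": 0,"gripper": -1},
    {"x": -4,"y": 0.4,"z": 0,"ax": 0,"ay": 0,"az": 0,"gripper": -1},
    {"x": -4,"y": 0.4,"z": 0,"ax": 0,"ay": 0,"az": 0,"gripper": -1},
    {"x": -4,"y": 0.4,"z": 0,"ax": 0,"ay": 0,"az": 0,"gripper": -1},
    {"x": -4,"y": 0.4,"z": 0,"ax": 0,"ay": 0,"az": 0,"gripper": -1},
  ],
)

```text
clock: 14.13
position: [461.9, 218.1, 220.8]
ee_rot: [0.727, -0.686, -0.0, 0.0]
contact_force: [2.0, 0.3, 0.4]
gripper_width: 85.5
grasp_force: 0.0
```

Run:
```python
from h import *
W=cloud("top")
for n,a in(("R",(-85,-28)),("M",(-25,20))):
  p=sel(W,(450,550),a,(46,70));print(n,rect(p) if len(p)>20 else 0,np.percentile(p[:,2],[5,50,95]) if len(p) else 0)
  if len(p)>20: 
    A=np.c_[p[:,:2]-p[:,:2].mean(0),np.ones(len(p))];print(np.linalg.lstsq(A,p[:,2],rcond=None)[0].round(3))
Q["frame"]=(446,282);blocks();blocks("scene",["frame"])
go(445.9,281.9,60,-73.5)
```

```text
R (array([499.1, -46.8]), array([60.6, 36.6]), 1.0, 293, 58.3) [53.11417031 58.31054915 62.68753546]
[ 3.100e-02 -7.200e-02  5.815e+01]
M (array([496.5,  -3.3]), array([60.9, 41.6]), 0.4, 322, 56.5) [51.44146336 56.5392316  59.95354806]
[-2.2000e-02  0.0000e+00  5.6221e+01]
frame None
disc None
bars None
frame (array([441. , 279.2]), array([61.8, 39.3]), 17.1, 217, 24.2)
tool cm [-6.41  1.2  16.03] turn deg [  0.07  -0.04 -12.89] pos [462.1 218.8 220.3] psi -86.4 F [-0.3 -1.1 -0.8] w 85.6 0.0 t 14.28
```

send_rows(
  targets=[
    {"x": -3,"y": 0.6,"z": 1,"ax": 0,"ay": 0,"az": 0,"gripper": -1},
    {"x": -2.9,"y": 0.5,"z": 3,"ax": 0,"ay": 0,"az": 0,"gripper": -1},
    {"x": 0,"y": 0,"z": 4,"ax": 0,"ay": 0,"az": -6.6,"gripper": -1},
    {"x": 0,"y": 0,"z": 4,"ax": 0,"ay": 0,"az": -6.6,"gripper": -1},
    {"x": 0,"y": 0,"z": 3,"ax": 0,"ay": 0,"az": 0,"gripper": -1},
  ],
)

```text
clock: 14.7
position: [447.1, 272.6, 68.4]
ee_rot: [0.802, -0.597, -0.0, 0.002]
contact_force: [0.6, -0.6, -0.6]
gripper_width: 85.8
grasp_force: 0.0
```

send_rows(
  targets=[
    {"x": 0,"y": 0,"z": 0,"ax": 0,"ay": 0,"az": 0,"gripper": -1},
    {"x": 0,"y": 0,"z": 0,"ax": 0,"ay": 0,"az": 0,"gripper": -1},
    {"x": 0,"y": 0,"z": 0,"ax": 0,"ay": 0,"az": 0,"gripper": -1},
    {"x": 0,"y": 0,"z": 0,"ax": 0,"ay": 0,"az": 0,"gripper": -1},
  ],
)

```text
clock: 15.03
position: [449.8, 275.2, 74.0]
ee_rot: [0.801, -0.598, 0.0, -0.002]
contact_force: [0.3, -0.0, -0.4]
gripper_width: 85.4
grasp_force: 0.0
```

Run:
```python
from h import *
blocks("scene",["frame"])
go(447.4,277.3,8,-73)
W=cloud("top")
for n,a in(("R",(-68,-32)),("M",(-21,15))):
  p=sel(W,(472,524),a,(46,70));print(n,np.percentile(p[:,2],[5,50,95]))
  A=np.c_[p[:,:2]-p[:,:2].mean(0),np.ones(len(p))];print(np.linalg.lstsq(A,p[:,2],rcond=None)[0].round(3))
```

```text
frame None
tool cm [-0.24  0.18  6.6 ] turn deg [-0.25  0.14 -0.46] pos [449.6 275.2  74. ] psi -73.5 F [-0.6 -1.1  0.3] w 85.3 0.0 t 15.08
R [54.7837453  58.77624603 62.80404289]
[ 2.4000e-02 -4.7000e-02  5.8696e+01]
M [53.08539505 56.8362744  61.07024766]
[-9.0000e-03 -5.0000e-03  5.6856e+01]
```

send_rows(
  targets=[
    {"x": -0.24,"y": 0.18,"z": 2.5,"ax": 0,"ay": 0,"az": -0.4,"gripper": -1},
    {"x": 0,"y": 0,"z": 2.5,"ax": 0,"ay": 0,"az": 0,"gripper": -1},
    {"x": 0,"y": 0,"z": 1.5,"ax": 0,"ay": 0,"az": 0,"gripper": -1},
    {"x": 0,"y": 0,"z": 0,"ax": 0,"ay": 0,"az": 0,"gripper": -1},
    {"x": 0,"y": 0,"z": 0,"ax": 0,"ay": 0,"az": 0,"gripper": -1},
  ],
)

```text
clock: 15.55
position: [446.2, 276.4, 7.3]
ee_rot: [0.804, -0.595, 0.0, -0.0]
contact_force: [-0.0, 0.7, 0.5]
gripper_width: 85.6
grasp_force: 0.0
```

send_rows(
  targets=[
    {"x": 0,"y": 0,"z": 0,"ax": 0,"ay": 0,"az": 0,"gripper": 1},
    {"x": 0,"y": 0,"z": 0,"ax": 0,"ay": 0,"az": 0,"gripper": 1},
    {"x": 0,"y": 0,"z": 0,"ax": 0,"ay": 0,"az": 0,"gripper": 1},
    {"x": 0,"y": 0,"z": 0,"ax": 0,"ay": 0,"az": 0,"gripper": 1},
    {"x": 0,"y": 0,"z": 0,"ax": 0,"ay": 0,"az": 0,"gripper": 1},
  ],
)

```text
clock: 15.97
position: [446.7, 277.1, 8.7]
ee_rot: [0.804, -0.595, 0.0, -0.002]
contact_force: [-1.4, -1.1, 5.3]
gripper_width: 58.2
grasp_force: 65.0
```

Run:
```python
from h import *
go(447.4,277.3,8,-73)
W=cloud("scene")
for n,a in(("R",(-70,-34)),("M",(-24,12))):
  p=sel(W,(472,524),a,(46,70));
  if len(p)<20: continue
  print(n,np.percentile(p[:,2],[5,50,95]))
  A=np.c_[p[:,:2]-p[:,:2].mean(0),np.ones(len(p))];print(np.linalg.lstsq(A,p[:,2],rcond=None)[0].round(3))
```

```text
tool cm [-0.   -0.07  0.07] turn deg [-0.18  0.09 -0.  ] pos [446.7 277.1   8.7] psi -73.0 F [-1.4 -1.1  5.3] w 58.2 65.0 t 15.97
R [55.32719571 59.30446192 62.81123163]
[ 1.8000e-02 -5.5000e-02  5.9246e+01]
M [54.34540064 57.12158659 60.2575406 ]
[-3.4000e-02  7.0000e-03  5.7215e+01]
```

send_rows(
  targets=[
    {"x": 0,"y": 0,"z": -1,"ax": 0,"ay": 0,"az": 0,"gripper": 1},
    {"x": 0,"y": 0,"z": -3,"ax": 0,"ay": 0,"az": 0,"gripper": 1},
    {"x": 0,"y": 0,"z": -4,"ax": 0,"ay": 0,"az": 0,"gripper": 1},
    {"x": 0,"y": 0,"z": -4,"ax": 0,"ay": 0,"az": 0,"gripper": 1},
    {"x": 0,"y": 0,"z": -4,"ax": 0,"ay": 0,"az": 0,"gripper": 1},
  ],
)

```text
clock: 16.43
position: [445.4, 275.6, 169.4]
ee_rot: [0.804, -0.595, -0.0, -0.0]
contact_force: [0.8, 1.9, -1.0]
gripper_width: 58.4
grasp_force: 65.1
```

send_rows(
  targets=[
    {"x": 0,"y": 0,"z": -3,"ax": 0,"ay": 0,"az": 6.9,"gripper": 1},
    {"x": 0,"y": 0,"z": 0,"ax": 0,"ay": 0,"az": 6.8,"gripper": 1},
    {"x": 4,"y": -0.5,"z": 0,"ax": 0,"ay": 0,"az": 0,"gripper": 1},
    {"x": 4,"y": -0.5,"z": 0,"ax": 0,"ay": 0,"az": 0,"gripper": 1},
    {"x": 4,"y": -0.5,"z": 0,"ax": 0,"ay": 0,"az": 0,"gripper": 1},
  ],
)

```text
clock: 16.85
position: [467.1, 156.2, 197.9]
ee_rot: [0.728, -0.686, -0.0, -0.001]
contact_force: [1.2, -0.9, -1.2]
gripper_width: 58.4
grasp_force: 65.2
```

send_rows(
  targets=[
    {"x": 4,"y": -0.5,"z": 0,"ax": 0,"ay": 0,"az": 0,"gripper": 1},
    {"x": 4,"y": -0.5,"z": 0,"ax": 0,"ay": 0,"az": 0,"gripper": 1},
    {"x": 4,"y": -0.7,"z": 0,"ax": 0,"ay": 0,"az": 0,"gripper": 1},
    {"x": 1,"y": 0,"z": 0,"ax": 0,"ay": 0,"az": 0,"gripper": 1},
    {"x": 0,"y": 0,"z": 3,"ax": 0,"ay": 0,"az": 0,"gripper": 1},
  ],
)

```text
clock: 17.27
position: [496.1, 26.5, 172.5]
ee_rot: [0.726, -0.688, 0.004, -0.006]
contact_force: [1.3, 1.4, -2.0]
gripper_width: 58.2
grasp_force: 65.3
```

send_rows(
  targets=[
    {"x": 0,"y": 0,"z": 3,"ax": 0,"ay": 0,"az": 0,"gripper": 1},
    {"x": 0,"y": 0,"z": 3,"ax": 0,"ay": 0,"az": 0,"gripper": 1},
    {"x": 0,"y": 0,"z": 0,"ax": 0,"ay": 0,"az": 0,"gripper": 1},
    {"x": 0,"y": 0,"z": 0,"ax": 0,"ay": 0,"az": 0,"gripper": 1},
    {"x": 0,"y": 0,"z": 0,"ax": 0,"ay": 0,"az": 0,"gripper": 1},
  ],
)

```text
clock: 17.68
position: [493.3, 28.9, 108.5]
ee_rot: [0.727, -0.686, 0.001, -0.001]
contact_force: [0.4, -0.3, -1.5]
gripper_width: 58.2
grasp_force: 65.4
```

Run:
```python
from h import *
im,d=arm.get_image("scene")
cv2.imwrite("pics/g3.png",cv2.cvtColor(cv2.resize(im[120:270,180:370],None,fx=4,fy=4),cv2.COLOR_RGB2BGR))
im,d=arm.get_image("top")
go(492.9,39.8,52,-86.7)
```

```text
tool cm [-1.07  0.02  5.69] turn deg [-0.26  0.06  0.01] pos [493.5  29.1 108.9] psi -86.7 F [-0.  -0.5 -1.3] w 58.3 65.4 t 17.78
```

View pics/g3.png

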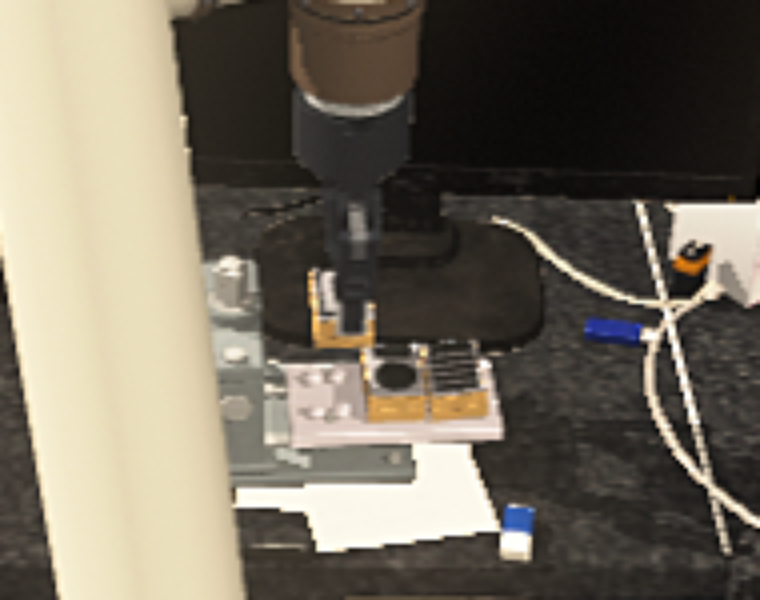

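send_rows(
  targets=[
    {"x": -0.5,"y": 0,"z": 2,"ax": 0,"ay": 0,"az": 0,"gripper": 1},
    {"x": -0.55,"y": 0,"z": 2,"ax": 0,"ay": 0,"az": 0,"gripper": 1},
    {"x": 0,"y": 0,"z": 1.5,"ax": 0,"ay": 0,"az": 0,"gripper": 1},
    {"x": 0,"y": 0,"z": 0,"ax": 0,"ay": 0,"az": 0,"gripper": 1},
    {"x": 0,"y": 0,"z": 0,"ax": 0,"ay": 0,"az": 0,"gripper": 1},
  ],
)

```text
clock: 18.2
position: [492.0, 39.2, 52.5]
ee_rot: [0.727, -0.686, 0.0, -0.0]
contact_force: [0.5, -0.0, -0.3]
gripper_width: 58.4
grasp_force: 65.4
```

send_rows(
  targets=[
    {"x": 0,"y": 0,"z": 0,"ax": 0,"ay": 0,"az": 0,"gripper": 1},
    {"x": 0,"y": 0,"z": 0,"ax": 0,"ay": 0,"az": 0,"gripper": 1},
  ],
)

```text
clock: 18.37
position: [492.6, 39.3, 53.2]
ee_rot: [0.727, -0.687, 0.001, -0.002]
contact_force: [0.1, -1.2, -0.9]
gripper_width: 58.3
grasp_force: 65.4
```

Run:
```python
from h import *
go(492.9,39.8,46,-86.7)
```

```text
tool cm [-0.05 -0.03  0.72] turn deg [-0.19  0.05 -0.02] pos [492.6  39.3  53.2] psi -86.7 F [ 0.1 -1.2 -0.9] w 58.3 65.4 t 18.37
```

send_rows(
  targets=[
    {"x": -0.05,"y": -0.03,"z": 0.2,"ax": 0,"ay": 0,"az": 0,"gripper": 1},
    {"x": 0,"y": 0,"z": 0.2,"ax": 0,"ay": 0,"az": 0,"gripper": 1},
    {"x": 0,"y": 0,"z": 0.2,"ax": 0,"ay": 0,"az": 0,"gripper": 1},
    {"x": 0,"y": 0,"z": 0.2,"ax": 0,"ay": 0,"az": 0,"gripper": 1},
    {"x": 0,"y": 0,"z": 0,"ax": 0,"ay": 0,"az": 0,"gripper": 1},
  ],
)

```text
clock: 18.78
position: [491.8, 39.1, 43.4]
ee_rot: [0.727, -0.687, 0.0, 0.0]
contact_force: [0.9, -0.6, -0.9]
gripper_width: 58.3
grasp_force: 65.6
```

send_rows(
  targets=[
    {"x": 0,"y": 0,"z": 0.2,"ax": 0,"ay": 0,"az": 0,"gripper": 1},
    {"x": 0,"y": 0,"z": 0.2,"ax": 0,"ay": 0,"az": 0,"gripper": 1},
    {"x": 0,"y": 0,"z": 0.2,"ax": 0,"ay": 0,"az": 0,"gripper": 1},
    {"x": 0,"y": 0,"z": 0.1,"ax": 0,"ay": 0,"az": 0,"gripper": 1},
    {"x": 0,"y": 0,"z": 0,"ax": 0,"ay": 0,"az": 0,"gripper": 1},
  ],
)

```text
clock: 19.2
position: [492.0, 39.0, 40.5]
ee_rot: [0.727, -0.686, 0.001, -0.0]
contact_force: [-9.3, -2.5, 31.4]
gripper_width: 58.3
grasp_force: 69.2
```

send_rows(
  targets=[
    {"x": 0,"y": 0,"z": -0.4,"ax": 0,"ay": 0,"az": 0,"gripper": -1},
    {"x": 0,"y": 0,"z": 0,"ax": 0,"ay": 0,"az": 0,"gripper": -1},
    {"x": 0,"y": 0,"z": 0,"ax": 0,"ay": 0,"az": 0,"gripper": -1},
    {"x": 0,"y": 0,"z": 0,"ax": 0,"ay": 0,"az": 0,"gripper": -1},
    {"x": 0,"y": 0,"z": -1,"ax": 0,"ay": 0,"az": 0,"gripper": -1},
  ],
)

```text
clock: 19.62
position: [490.1, 39.0, 48.5]
ee_rot: [0.727, -0.687, -0.001, 0.002]
contact_force: [0.9, 0.8, 0.0]
gripper_width: 85.7
grasp_force: 0.0
```

send_rows(
  targets=[
    {"x": 0,"y": 0,"z": -3,"ax": 0,"ay": 0,"az": 0,"gripper": -1},
    {"x": 0.2,"y": 0,"z": -2,"ax": 0,"ay": 0,"az": 0,"gripper": 1},
    {"x": 3,"y": 0,"z": 0,"ax": 0,"ay": 0,"az": 0,"gripper": 1},
    {"x": 3,"y": 0,"z": 0,"ax": 0,"ay": 0,"az": 0,"gripper": 1},
    {"x": 3,"y": 0,"z": 0,"ax": 0,"ay": 0,"az": 0,"gripper": 1},
  ],
)

```text
clock: 20.03
position: [496.9, -52.9, 100.4]
ee_rot: [0.728, -0.686, -0.0, -0.0]
contact_force: [0.7, 0.9, 0.1]
gripper_width: 38.9
grasp_force: 0.0
```

send_rows(
  targets=[
    {"x": 0,"y": 0,"z": 0,"ax": 0,"ay": 0,"az": 0,"gripper": 1},
    {"x": 0,"y": 0,"z": 0,"ax": 0,"ay": 0,"az": 0,"gripper": 1},
    {"x": 0,"y": 0,"z": 0,"ax": 0,"ay": 0,"az": 0,"gripper": 1},
    {"x": 0,"y": 0,"z": 0,"ax": 0,"ay": 0,"az": 0,"gripper": 1},
  ],
)

```text
clock: 20.37
position: [496.8, -51.8, 100.2]
ee_rot: [0.727, -0.686, -0.0, 0.0]
contact_force: [-0.4, 0.5, -0.8]
gripper_width: -0.0
grasp_force: 0.0
```

Run:
```python
from h import *
go(499,-53,66,-86.7)
```

```text
tool cm [ 0.13 -0.21  3.42] turn deg [0.04 0.   0.01] pos [496.8 -51.8 100.2] psi -86.7 F [-0.4  0.5 -0.8] w -0.0 0.0 t 20.37
```

send_rows(
  targets=[
    {"x": 0.2,"y": -0.2,"z": 2,"ax": 0,"ay": 0,"az": 0,"gripper": 1},
    {"x": 0,"y": 0,"z": 1.4,"ax": 0,"ay": 0,"az": 0,"gripper": 1},
    {"x": 0,"y": 0,"z": 0.4,"ax": 0,"ay": 0,"az": 0,"gripper": 1},
    {"x": 0,"y": 0,"z": 0.2,"ax": 0,"ay": 0,"az": 0,"gripper": 1},
    {"x": 0,"y": 0,"z": 0,"ax": 0,"ay": 0,"az": 0,"gripper": 1},
  ],
)

```text
clock: 20.78
position: [499.1, -53.9, 60.6]
ee_rot: [0.727, -0.686, -0.0, 0.0]
contact_force: [0.2, -0.5, 0.2]
gripper_width: 0.2
grasp_force: 0.0
```

send_rows(
  targets=[
    {"x": 0,"y": 0,"z": 0.2,"ax": 0,"ay": 0,"az": 0,"gripper": 1},
    {"x": 0,"y": 0,"z": 0.1,"ax": 0,"ay": 0,"az": 0,"gripper": 1},
    {"x": 0,"y": 0,"z": 0,"ax": 0,"ay": 0,"az": 0,"gripper": 1},
  ],
)

```text
clock: 21.03
position: [499.8, -54.6, 58.6]
ee_rot: [0.727, -0.686, 0.001, -0.001]
contact_force: [-0.6, -2.3, 2.9]
gripper_width: 0.2
grasp_force: 1.5
```

send_rows(
  targets=[
    {"x": 0,"y": 0,"z": 0.2,"ax": 0,"ay": 0,"az": 0,"gripper": 1},
    {"x": 0,"y": 0,"z": 0.2,"ax": 0,"ay": 0,"az": 0,"gripper": 1},
    {"x": 0,"y": 0,"z": 0,"ax": 0,"ay": 0,"az": 0,"gripper": 1},
  ],
)

```text
clock: 21.28
position: [500.1, -54.5, 57.8]
ee_rot: [0.728, -0.686, 0.001, -0.001]
contact_force: [-8.0, -0.1, 28.6]
gripper_width: -0.3
grasp_force: 14.2
```

send_rows(
  targets=[
    {"x": 0,"y": 0,"z": 0.2,"ax": 0,"ay": 0,"az": 0,"gripper": 1},
    {"x": 0,"y": 0,"z": 0.1,"ax": 0,"ay": 0,"az": 0,"gripper": 1},
    {"x": 0,"y": 0,"z": 0,"ax": 0,"ay": 0,"az": 0,"gripper": 1},
  ],
)

```text
clock: 21.53
position: [500.2, -54.6, 57.7]
ee_rot: [0.728, -0.685, 0.002, -0.001]
contact_force: [-14.4, 0.8, 48.2]
gripper_width: -0.1
grasp_force: 24.1
```

send_rows(
  targets=[
    {"x": 0,"y": 0,"z": -2,"ax": 0,"ay": 0,"az": 0,"gripper": 1},
    {"x": 0,"y": 0,"z": -4,"ax": 0,"ay": 0,"az": 0,"gripper": -1},
    {"x": 0,"y": 0,"z": -4,"ax": 0,"ay": 0,"az": 0,"gripper": -1},
    {"x": 0,"y": 0,"z": -4,"ax": 0,"ay": 0,"az": 0,"gripper": -1},
    {"x": 0,"y": 0,"z": -4,"ax": 0,"ay": 0,"az": 0,"gripper": -1},
  ],
)

```text
clock: 21.95
position: [498.5, -54.0, 232.7]
ee_rot: [0.727, -0.687, -0.0, -0.001]
contact_force: [1.5, 0.7, 0.4]
gripper_width: 48.3
grasp_force: 0.0
```

send_rows(
  targets=[
    {"x": -4,"y": 0.3,"z": 0,"ax": 0,"ay": 0,"az": 0,"gripper": -1},
    {"x": -4,"y": 0.3,"z": 0,"ax": 0,"ay": 0,"az": 0,"gripper": -1},
    {"x": -4,"y": 0.3,"z": 0,"ax": 0,"ay": 0,"az": 0,"gripper": -1},
    {"x": -4,"y": 0.3,"z": 0,"ax": 0,"ay": 0,"az": 0,"gripper": -1},
    {"x": -4,"y": 0.3,"z": 0,"ax": 0,"ay": 0,"az": 0,"gripper": -1},
  ],
)

```text
clock: 22.37
position: [471.8, 146.5, 230.9]
ee_rot: [0.727, -0.687, -0.0, -0.001]
contact_force: [1.4, 0.5, -0.0]
gripper_width: 85.1
grasp_force: 0.0
```

send_rows(
  targets=[
    {"x": -4,"y": 0.3,"z": 0,"ax": 0,"ay": 0,"az": 0,"gripper": -1},
    {"x": -3,"y": 0.3,"z": 0,"ax": 0,"ay": 0,"az": 0,"gripper": -1},
    {"x": 0,"y": 0,"z": 0,"ax": 0,"ay": 0,"az": 0,"gripper": -1},
    {"x": 0,"y": 0,"z": 0,"ax": 0,"ay": 0,"az": 0,"gripper": -1},
  ],
)

```text
clock: 22.7
position: [462.0, 215.8, 230.3]
ee_rot: [0.728, -0.686, -0.0, -0.0]
contact_force: [0.5, 0.4, 0.2]
gripper_width: 85.3
grasp_force: 0.0
```

```bash
cat >> h.py <<'E'
def bedcheck():
  for c in("scene","top"):
    W=cloud(c)
    for n,a in(("R",(-68,-34)),("M",(-22,12)),("L",(24,58))):
      p=sel(W,(472,524),a,(46,72))
      if len(p)<20: print(c,n,len(p));continue
      A=np.c_[p[:,:2]-p[:,:2].mean(0),np.ones(len(p))];print(c,n,np.median(p[:,2]).round(1),np.linalg.lstsq(A,p[:,2],rcond=None)[0].round(3))
E
python3 - <<'E'
from h import *
bedcheck()
W,im=cloud("top",rgb=True)
cv2.imwrite("pics/t2.png",cv2.cvtColor(cv2.resize(im[150:260,90:310],None,fx=3.6,fy=3.6,interpolation=cv2.INTER_CUBIC),cv2.COLOR_RGB2BGR))
# crank
print("hub",rect(sel(W,(405,465),(350,430),(44,58))),"grip",rect(sel(W,(470,520),(350,430),(46,75))))
print("arm+",rect(sel(W,(405,520),(350,430),(44,75))))
q=sel(W,(440,540),(70,150),(140,160));print("shaft",rect(q),q[:,2].max(),q.mean(0))
print("cross",rect(sel(W,(400,600),(60,150),(104,120))))
Ws=cloud("scene");q=sel(Ws,(440,540),(70,150),(140,160));print("shaft s",rect(q) if len(q)>4 else len(q))
print("hub s",rect(sel(Ws,(405,465),(350,430),(44,58))),"grip",rect(sel(Ws,(470,520),(350,430),(40,75))))
go(440,390,215)
E
```

```text
scene R 57.2 [-6.0000e-03  1.6000e-02  5.6953e+01]
scene M 57.4 [-1.5000e-02  1.0000e-02  5.7347e+01]
scene L 56.7 [-1.6000e-02 -1.5000e-02  5.6578e+01]
top R 56.4 [9.0000e-03 4.8000e-02 5.6268e+01]
top M 56.7 [-3.0000e-02  5.0000e-02  5.6949e+01]
top L 55.9 [ 4.0000e-03 -1.8000e-02  5.5718e+01]
hub (array([0., 0.]), array([0., 0.]), 0.0, 0, nan) grip (array([0., 0.]), array([0., 0.]), 0.0, 0, nan)
arm+ (array([0., 0.]), array([0., 0.]), 0.0, 0, nan)
shaft (array([489.5, 109.9]), array([17.8, 17.7]), -23.8, 54, 149.5) 154.67085053486107 [489.29663475 109.86499381 149.40026572]
cross (array([490. , 109.9]), array([122. ,  40.2]), 3.6, 543, 111.4)
shaft s (array([484.8, 106.5]), array([17.2, 15.7]), -16.5, 37, 149.0)
hub s (array([425.2, 388.6]), array([36.8, 34.1]), -1.7, 120, 49.3) grip (array([485.4, 382. ]), array([24.7, 23.1]), -85.2, 76, 54.1)
tool cm [-17.79   1.28   1.56] turn deg [0.01 0.01 3.18] pos [462.6 213.1 230.6] psi -86.8 F [ 0.2 -0.3  0.2] w 85.5 0.0 t 22.9
  return _methods._mean(a, axis=axis, dtype=dtype,
  ret = ret.dtype.type(ret / rcount)
```

View pics/t2.png

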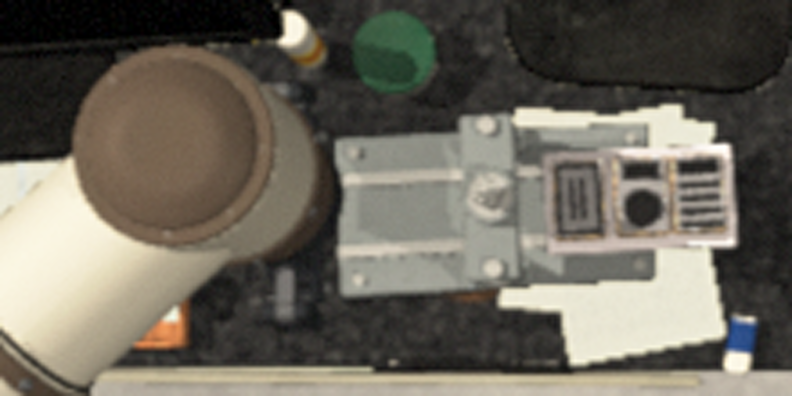

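Run:
```python
from h import *
for c in("top","scene"):
    W=cloud(c,np.load(f"pics/{c}0.npy"))
    h=sel(W,(405,462),(355,425),(44,56));g=sel(W,(466,520),(355,420),(46,70))
    print(c,"hub",rect(h),"grip",rect(g),g[:,2].max())
    a=sel(W,(447,472),(365,415),(9,22));print("arm",rect(a))
W=cloud("top",np.load("pics/top0.npy"))
h=sel(W,(405,452),(355,425),(44,56))[:,:2]
# square fits by IoU-like score (pixel cell ~2.85)
def fit(P,s,neg):
    best=None
    for a in range(-45,45,1):
        for dx in np.arange(-4,4.1,1):
            for dy in np.arange(-4,4.1,1):
                c=P.mean(0)+[dx,dy];t=np.radians(a);R=np.array([[np.cos(t),np.sin(t)],[-np.sin(t),np.cos(t)]])
                i=(np.abs((P-c)@R.T)<s/2).all(1).sum()-(np.abs((neg-c)@R.T)<s/2).all(1).sum()
                L=best[0][0] if best else -1e9
                if i>L: best=[(i,a,*c)]
                elif i==L: best.append((i,a,*c))
    return np.array(best).mean(0).round(1),len(best)
n=W[(W[...,2]<44)&(abs(W[...,0]-431)<60)&(abs(W[...,1]-390)<60)][:,:2]
print("hub fit",fit(h,34,n))
s=sel(W,(460,520),(80,140),(136,160))[:,:2];n=W[(W[...,2]<136)&(abs(W[...,0]-489)<60)&(abs(W[...,1]-110)<60)][:,:2]
print("shaft fit",fit(s,18,n))
```

```text
top hub (array([430.7, 390.9]), array([33.6, 33.5]), 86.5, 153, 49.2) grip (array([490.6, 381.9]), array([23. , 21.5]), -2.9, 70, 57.1) 63.34445097347566
arm (array([460.5, 387.4]), array([23. , 19.4]), -5.9, 56, 13.6)
scene hub (array([426.3, 388.2]), array([37.2, 35.7]), -78.3, 119, 49.0) grip (array([484.1, 381. ]), array([22.7, 21.7]), 42.2, 63, 55.8) 61.01418328316299
arm (array([467., 376.]), array([5.6, 0.1]), 7.3, 3, 12.9)
hub fit (array([141. ,  -7. , 431.8, 393.4]), 3)
shaft fit (array([ 49. , -26.2, 490. , 110.1]), 6)
```

send_rows(
  targets=[
    {"x": 0,"y": 0,"z": 0,"ax": 0,"ay": 0,"az": -7,"gripper": -1},
    {"x": 0,"y": 0,"z": 0,"ax": 0,"ay": 0,"az": -7,"gripper": -1},
    {"x": 0,"y": 0,"z": 0,"ax": 0,"ay": 0,"az": -7,"gripper": -1},
    {"x": 0,"y": 0,"z": 0,"ax": 0,"ay": 0,"az": -7,"gripper": -1},
    {"x": 0,"y": 0,"z": 0,"ax": 0,"ay": 0,"az": -7,"gripper": -1},
  ],
)

```text
clock: 23.32
position: [462.9, 212.7, 230.7]
ee_rot: [0.901, -0.435, -0.0, -0.0]
contact_force: [-0.8, -0.9, 0.3]
gripper_width: 85.2
grasp_force: 0.0
```

send_rows(
  targets=[
    {"x": 0,"y": 0,"z": 0,"ax": 0,"ay": 0,"az": -7,"gripper": -1},
    {"x": 0,"y": 0,"z": 0,"ax": 0,"ay": 0,"az": -7,"gripper": -1},
    {"x": 0,"y": 0,"z": 0,"ax": 0,"ay": 0,"az": -7,"gripper": -1},
    {"x": 0,"y": 0,"z": 0,"ax": 0,"ay": 0,"az": -7,"gripper": -1},
    {"x": 0,"y": 0,"z": 0,"ax": 0,"ay": 0,"az": -7,"gripper": -1},
  ],
)

```text
clock: 23.73
position: [462.9, 212.8, 230.7]
ee_rot: [0.99, -0.144, 0.0, -0.0]
contact_force: [-0.6, 0.7, -0.3]
gripper_width: 85.4
grasp_force: 0.0
```

send_rows(
  targets=[
    {"x": 0,"y": 0,"z": 0,"ax": 0,"ay": 0,"az": -7,"gripper": -1},
    {"x": 0,"y": 0,"z": 0,"ax": 0,"ay": 0,"az": -4,"gripper": -1},
    {"x": -0.7,"y": -3.5,"z": 0,"ax": 0,"ay": 0,"az": 0,"gripper": -1},
    {"x": -0.7,"y": -3.5,"z": 0,"ax": 0,"ay": 0,"az": 0,"gripper": -1},
    {"x": -0.7,"y": -3.5,"z": 0,"ax": 0,"ay": 0,"az": 0,"gripper": -1},
  ],
)

```text
clock: 24.15
position: [452.7, 320.2, 231.1]
ee_rot: [0.999, -0.052, 0.0, -0.0]
contact_force: [0.9, 0.6, 0.5]
gripper_width: 85.4
grasp_force: 0.0
```

Run:
```python
from h import *
go(431.1,391,70,-6.5)
```

```text
tool cm [-2.89 -6.81 16.11] turn deg [-0.05 -0.02  0.55] pos [452.7 320.2 231.1] psi -5.9 F [0.9 0.6 0.5] w 85.4 0.0 t 24.15
```

send_rows(
  targets=[
    {"x": -1.5,"y": -3.4,"z": 1,"ax": 0,"ay": 0,"az": 0,"gripper": -1},
    {"x": -1.4,"y": -3.4,"z": 3,"ax": 0,"ay": 0,"az": 0.5,"gripper": -1},
    {"x": 0,"y": 0,"z": 4,"ax": 0,"ay": 0,"az": 0,"gripper": -1},
    {"x": 0,"y": 0,"z": 4,"ax": 0,"ay": 0,"az": 0,"gripper": -1},
    {"x": 0,"y": 0,"z": 3,"ax": 0,"ay": 0,"az": 0,"gripper": -1},
  ],
)

```text
clock: 24.57
position: [430.8, 385.3, 81.4]
ee_rot: [0.998, -0.055, -0.001, 0.001]
contact_force: [0.2, 0.2, -0.2]
gripper_width: 85.7
grasp_force: 0.0
```

send_rows(
  targets=[
    {"x": 0,"y": 0,"z": 0,"ax": 0,"ay": 0,"az": 0,"gripper": -1},
    {"x": 0,"y": 0,"z": 0,"ax": 0,"ay": 0,"az": 0,"gripper": -1},
    {"x": 0,"y": 0,"z": 0,"ax": 0,"ay": 0,"az": 0,"gripper": -1},
    {"x": 0,"y": 0,"z": 0,"ax": 0,"ay": 0,"az": 0,"gripper": -1},
  ],
)

```text
clock: 24.9
position: [433.1, 388.0, 87.2]
ee_rot: [0.999, -0.055, 0.002, -0.002]
contact_force: [-0.4, 0.6, 0.1]
gripper_width: 85.4
grasp_force: 0.0
```

Run:
```python
from h import *
go(431.1,391,22,-6.5)
im,d=arm.get_image("scene")
cv2.imwrite("pics/g4.png",cv2.cvtColor(cv2.resize(im[130:270,90:230],None,fx=4,fy=4),cv2.COLOR_RGB2BGR))
```

```text
tool cm [-0.25 -0.25  6.52] turn deg [-0.27 -0.17  0.24] pos [433.1 388.   87.2] psi -6.3 F [-0.4  0.6  0.1] w 85.4 0.0 t 24.9
```

View pics/g4.png

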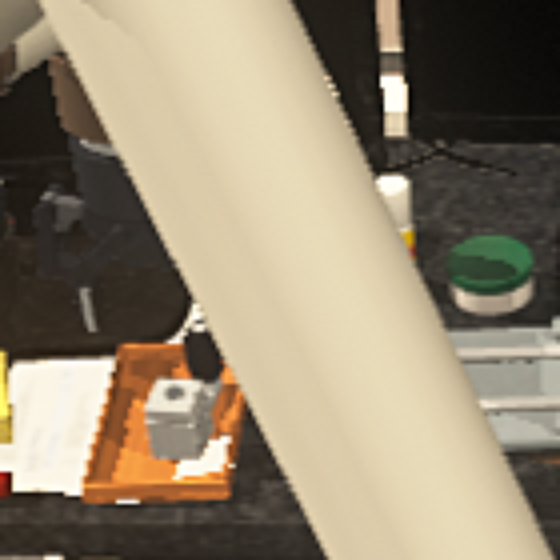

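send_rows(
  targets=[
    {"x": -0.22,"y": -0.25,"z": 2.5,"ax": 0,"ay": 0,"az": 0.2,"gripper": -1},
    {"x": 0,"y": 0,"z": 2.5,"ax": 0,"ay": 0,"az": 0,"gripper": -1},
    {"x": 0,"y": 0,"z": 1.4,"ax": 0,"ay": 0,"az": 0,"gripper": -1},
    {"x": 0,"y": 0,"z": 0,"ax": 0,"ay": 0,"az": 0,"gripper": -1},
    {"x": 0,"y": 0,"z": 0,"ax": 0,"ay": 0,"az": 0,"gripper": -1},
  ],
)

```text
clock: 25.37
position: [430.1, 390.1, 21.4]
ee_rot: [0.998, -0.056, 0.0, -0.001]
contact_force: [-0.9, 0.4, 0.3]
gripper_width: 85.3
grasp_force: 0.0
```

send_rows(
  targets=[
    {"x": 0,"y": 0,"z": 0,"ax": 0,"ay": 0,"az": 0,"gripper": 0},
    {"x": 0,"y": 0,"z": 0,"ax": 0,"ay": 0,"az": 0,"gripper": 0},
    {"x": 0,"y": 0,"z": 0,"ax": 0,"ay": 0,"az": 0,"gripper": 0},
    {"x": 0,"y": 0,"z": 0,"ax": 0,"ay": 0,"az": 0,"gripper": 0},
  ],
)

```text
clock: 25.7
position: [429.9, 390.1, 21.3]
ee_rot: [0.998, -0.056, 0.001, -0.001]
contact_force: [0.2, -0.7, -0.1]
gripper_width: 42.8
grasp_force: 0.0
```

Run:
```python
from h import *
go(431.1,391,22,-6.5)
```

```text
tool cm [ 0.11 -0.1  -0.06] turn deg [-0.1  -0.05  0.06] pos [429.9 390.1  21.3] psi -6.4 F [ 0.2 -0.7 -0.1] w 42.8 0.0 t 25.7
```

Good clearance at 42.8 mm, no touch; nudge and close.

send_rows(
  targets=[
    {"x": 0.1,"y": -0.1,"z": 0,"ax": 0,"ay": 0,"az": 0,"gripper": 0},
    {"x": 0,"y": 0,"z": 0,"ax": 0,"ay": 0,"az": 0,"gripper": 1},
    {"x": 0,"y": 0,"z": 0,"ax": 0,"ay": 0,"az": 0,"gripper": 1},
    {"x": 0,"y": 0,"z": 0,"ax": 0,"ay": 0,"az": 0,"gripper": 1},
    {"x": 0,"y": 0,"z": 0,"ax": 0,"ay": 0,"az": 0,"gripper": 1},
  ],
)

```text
clock: 26.12
position: [431.1, 390.9, 20.9]
ee_rot: [0.998, -0.056, 0.0, -0.0]
contact_force: [-0.7, -1.2, 5.5]
gripper_width: 33.1
grasp_force: 60.6
```

Run:
```python
from h import *
go(431.1,391,22,-6.5)
W=cloud("scene");print("hub",rect(sel(W,(400,465),(350,430),(30,52))),"grip",rect(sel(W,(466,520),(355,420),(46,70))))
```

```text
tool cm [ 0.   -0.01 -0.11] turn deg [-0.05 -0.04  0.08] pos [431.1 390.9  20.9] psi -6.4 F [-0.7 -1.2  5.5] w 33.1 60.6 t 26.12
hub (array([423.2, 393.7]), array([50.5, 33.2]), 42.6, 173, 46.6) grip (array([0., 0.]), array([0., 0.]), 0.0, 0, nan)
  return _methods._mean(a, axis=axis, dtype=dtype,
  ret = ret.dtype.type(ret / rcount)
```

send_rows(
  targets=[
    {"x": 0,"y": 0,"z": -1,"ax": 0,"ay": 0,"az": 0,"gripper": 1},
    {"x": 0,"y": 0,"z": -3,"ax": 0,"ay": 0,"az": 0,"gripper": 1},
    {"x": 0,"y": 0,"z": -4,"ax": 0,"ay": 0,"az": 0,"gripper": 1},
    {"x": 0,"y": 0,"z": -4,"ax": 0,"ay": 0,"az": 0,"gripper": 1},
    {"x": 0,"y": 0,"z": -4,"ax": 0,"ay": 0,"az": 0,"gripper": 1},
  ],
)

```text
clock: 26.58
position: [429.9, 389.6, 181.3]
ee_rot: [0.998, -0.056, -0.001, 0.001]
contact_force: [-1.0, 0.4, -1.4]
gripper_width: 32.9
grasp_force: 59.9
```

send_rows(
  targets=[
    {"x": 0,"y": 0,"z": -4,"ax": 0,"ay": 0,"az": 0,"gripper": 1},
    {"x": 1.2,"y": 3.8,"z": 0,"ax": 0,"ay": 0,"az": 0,"gripper": 1},
    {"x": 1.2,"y": 3.8,"z": 0,"ax": 0,"ay": 0,"az": 0,"gripper": 1},
    {"x": 1.2,"y": 3.8,"z": 0,"ax": 0,"ay": 0,"az": 0,"gripper": 1},
    {"x": 1.2,"y": 3.8,"z": 0,"ax": 0,"ay": 0,"az": 0,"gripper": 1},
  ],
)

```text
clock: 27.0
position: [460.4, 232.1, 220.0]
ee_rot: [0.998, -0.056, -0.001, 0.0]
contact_force: [1.1, 0.3, -1.4]
gripper_width: 33.0
grasp_force: 60.2
```

send_rows(
  targets=[
    {"x": 1.2,"y": 3.8,"z": 0,"ax": 0,"ay": 0,"az": 0,"gripper": 1},
    {"x": 1.2,"y": 3.8,"z": 0,"ax": 0,"ay": 0,"az": 0,"gripper": 1},
    {"x": 1.2,"y": 3.5,"z": 0,"ax": 0,"ay": 0,"az": 0,"gripper": 1},
    {"x": 0.5,"y": 1,"z": 0,"ax": 0,"ay": 0,"az": 6,"gripper": 1},
    {"x": 0,"y": 0,"z": 0,"ax": 0,"ay": 0,"az": 6,"gripper": 1},
  ],
)

```text
clock: 27.42
position: [487.9, 106.1, 219.8]
ee_rot: [0.986, -0.165, -0.001, 0.0]
contact_force: [0.1, -0.8, -1.9]
gripper_width: 33.3
grasp_force: 60.2
```

send_rows(
  targets=[
    {"x": 0,"y": 0,"z": 0,"ax": 0,"ay": 0,"az": 6,"gripper": 1},
    {"x": 0,"y": 0,"z": 0,"ax": 0,"ay": 0,"az": 0,"gripper": 1},
    {"x": 0,"y": 0,"z": 0,"ax": 0,"ay": 0,"az": 0,"gripper": 1},
    {"x": 0,"y": 0,"z": 0,"ax": 0,"ay": 0,"az": 0,"gripper": 1},
    {"x": 0,"y": 0,"z": 0,"ax": 0,"ay": 0,"az": 0,"gripper": 1},
  ],
)

```text
clock: 27.83
position: [488.2, 109.4, 220.1]
ee_rot: [0.978, -0.211, -0.0, 0.0]
contact_force: [0.5, -0.2, -1.8]
gripper_width: 33.2
grasp_force: 60.2
```

Run:
```python
from h import *
go(489.5,110,178,-24.5)
im,d=arm.get_image("scene")
cv2.imwrite("pics/g5.png",cv2.cvtColor(cv2.resize(im[90:250,160:340],None,fx=3.7,fy=3.7),cv2.COLOR_RGB2BGR))
go(489.5,110,178,-24.5)
```

```text
tool cm [ 0.09 -0.11  4.21] turn deg [0.02 0.03 0.17] pos [488.2 109.4 220.1] psi -24.3 F [ 0.5 -0.2 -1.8] w 33.2 60.2 t 27.83
tool cm [ 0.09 -0.1   4.21] turn deg [0.01 0.02 0.16] pos [488.3 109.5 220.1] psi -24.3 F [-0.3 -0.3 -2.8] w 33.1 60.2 t 27.88
```

View pics/g5.png

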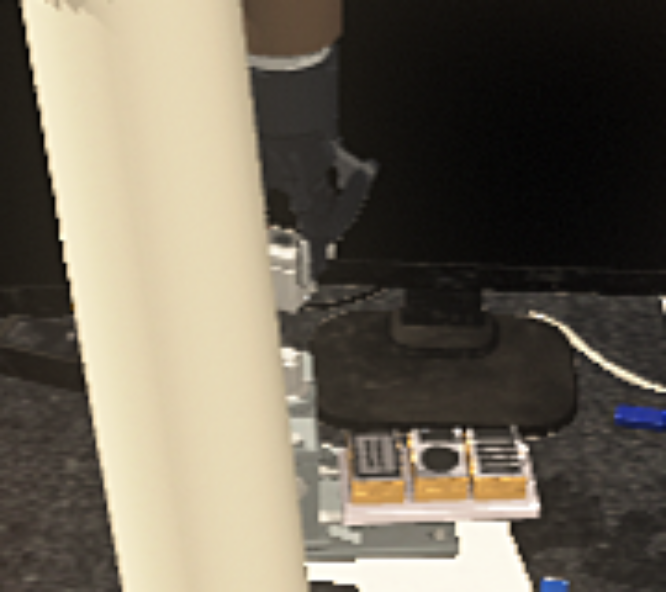

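send_rows(
  targets=[
    {"x": 0.1,"y": -0.08,"z": 2.5,"ax": 0,"ay": 0,"az": 0.2,"gripper": 1},
    {"x": 0,"y": 0,"z": 1.8,"ax": 0,"ay": 0,"az": 0,"gripper": 1},
    {"x": 0,"y": 0,"z": 0,"ax": 0,"ay": 0,"az": 0,"gripper": 1},
    {"x": 0,"y": 0,"z": 0,"ax": 0,"ay": 0,"az": 0,"gripper": 1},
    {"x": 0,"y": 0,"z": 0,"ax": 0,"ay": 0,"az": 0,"gripper": 1},
  ],
)

```text
clock: 28.3
position: [490.6, 109.9, 178.4]
ee_rot: [0.977, -0.213, 0.001, -0.0]
contact_force: [1.4, -0.6, -1.0]
gripper_width: 32.9
grasp_force: 60.3
```

send_rows(
  targets=[
    {"x": 0,"y": 0,"z": 0.3,"ax": 0,"ay": 0,"az": 0,"gripper": 1},
    {"x": 0,"y": 0,"z": 0.3,"ax": 0,"ay": 0,"az": 0,"gripper": 1},
    {"x": 0,"y": 0,"z": 0.3,"ax": 0,"ay": 0,"az": 0,"gripper": 1},
    {"x": 0,"y": 0,"z": 0,"ax": 0,"ay": 0,"az": 0,"gripper": 1},
  ],
)

```text
clock: 28.63
position: [489.4, 109.4, 167.9]
ee_rot: [0.977, -0.213, -0.0, 0.0]
contact_force: [-1.0, -0.7, -2.2]
gripper_width: 33.0
grasp_force: 60.3
```

Run:
```python
from h import *
go(489.5,110,139,-24.5);print(arm.read_state()["wrist_torque"])
```

```text
tool cm [-0.02 -0.06  2.89] turn deg [ 0.03  0.03 -0.15] pos [489.4 109.4 167.9] psi -24.6 F [-1.  -0.7 -2.2] w 33.0 60.3 t 28.63
[-0.01114529  0.02124597 -0.03477115]
```

send_rows(
  targets=[
    {"x": 0,"y": -0.05,"z": 0.2,"ax": 0,"ay": 0,"az": 0,"gripper": 1},
    {"x": 0,"y": 0,"z": 0.2,"ax": 0,"ay": 0,"az": 0,"gripper": 1},
    {"x": 0,"y": 0,"z": 0.2,"ax": 0,"ay": 0,"az": 0,"gripper": 1},
    {"x": 0,"y": 0,"z": 0,"ax": 0,"ay": 0,"az": 0,"gripper": 1},
  ],
)

```text
clock: 28.97
position: [490.6, 110.0, 165.5]
ee_rot: [0.977, -0.213, 0.001, 0.0]
contact_force: [-6.5, -0.1, 15.4]
gripper_width: 33.1
grasp_force: 62.5
```

Run:
```python
from h import *
go(489.5,110,139,-24.5);print(arm.read_state()["wrist_torque"])
```

```text
tool cm [-0.1   0.05  2.65] turn deg [-0.02 -0.12 -0.06] pos [490.6 110.  165.5] psi -24.6 F [-6.5 -0.1 15.4] w 33.1 62.5 t 28.97
[-0.07091859  2.12064478 -0.02628267]
```

send_rows(
  targets=[
    {"x": 0,"y": 0,"z": -0.3,"ax": 0,"ay": 0,"az": 0,"gripper": 1},
    {"x": -0.14,"y": 0.06,"z": 0,"ax": 0,"ay": 0,"az": 0,"gripper": 1},
    {"x": 0,"y": 0,"z": 0.2,"ax": 0,"ay": 0,"az": 0,"gripper": 1},
    {"x": 0,"y": 0,"z": 0.1,"ax": 0,"ay": 0,"az": 0,"gripper": 1},
    {"x": 0,"y": 0,"z": 0,"ax": 0,"ay": 0,"az": 0,"gripper": 1},
  ],
)

```text
clock: 29.38
position: [489.2, 110.3, 165.4]
ee_rot: [0.977, -0.213, 0.001, -0.0]
contact_force: [-6.6, 1.2, 17.4]
gripper_width: 33.4
grasp_force: 63.0
```

Run:
```python
from h import *
go(489.5,110,139,-24.5);print(arm.read_state()["wrist_torque"])
```

```text
tool cm [0.03 0.02 2.64] turn deg [-0.05 -0.14 -0.05] pos [489.2 110.3 165.4] psi -24.6 F [-6.6  1.2 17.4] w 33.4 63.0 t 29.38
[ 0.16422672  2.12385372 -0.0732537 ]
```

send_rows(
  targets=[
    {"x": 0,"y": 0,"z": 0,"ax": 0,"ay": 0,"az": -3,"gripper": 1},
    {"x": 0,"y": 0,"z": 0,"ax": 0,"ay": 0,"az": -3,"gripper": 1},
    {"x": 0,"y": 0,"z": 0,"ax": 0,"ay": 0,"az": 0,"gripper": 1},
  ],
)

```text
clock: 29.63
position: [489.5, 110.2, 165.4]
ee_rot: [0.987, -0.16, 0.002, -0.0]
contact_force: [-4.5, -0.6, 15.5]
gripper_width: 33.0
grasp_force: 62.7
```

send_rows(
  targets=[
    {"x": 0,"y": 0,"z": 0,"ax": 0,"ay": 0,"az": 3,"gripper": 1},
    {"x": 0,"y": 0,"z": 0,"ax": 0,"ay": 0,"az": 3,"gripper": 1},
    {"x": 0,"y": 0,"z": 0,"ax": 0,"ay": 0,"az": 3,"gripper": 1},
    {"x": 0,"y": 0,"z": 0,"ax": 0,"ay": 0,"az": 2,"gripper": 1},
    {"x": 0,"y": 0,"z": 0,"ax": 0,"ay": 0,"az": 0,"gripper": 1},
  ],
)

```text
clock: 30.05
position: [491.1, 109.9, 165.6]
ee_rot: [0.967, -0.255, 0.003, -0.001]
contact_force: [-0.2, -3.3, 13.0]
gripper_width: 32.8
grasp_force: 62.1
```

Run:
```python
from h import *
go(489.5,110,139,-24.5);print(arm.read_state()["wrist_torque"])
```

```text
tool cm [-0.16  0.07  2.66] turn deg [-0.14 -0.35 -5.07] pos [491.1 109.9 165.6] psi -29.6 F [-0.2 -3.3 13. ] w 32.8 62.1 t 30.05
[-1.00739046  0.27441678  0.03364464]
```

Run:
```python
from h import *
W,im=cloud("scene",rgb=True)
cv2.imwrite("pics/g6.png",cv2.cvtColor(cv2.resize(im[130:210,200:290],None,fx=7,fy=7,interpolation=cv2.INTER_CUBIC),cv2.COLOR_RGB2BGR))
go(489.5,110,139,-24.5)
```

```text
tool cm [-0.16  0.07  2.66] turn deg [-0.14 -0.35 -5.02] pos [491.1 109.9 165.6] psi -29.5 F [ 0.2 -3.3 12.9] w 33.5 62.1 t 30.1
```

View pics/g6.png

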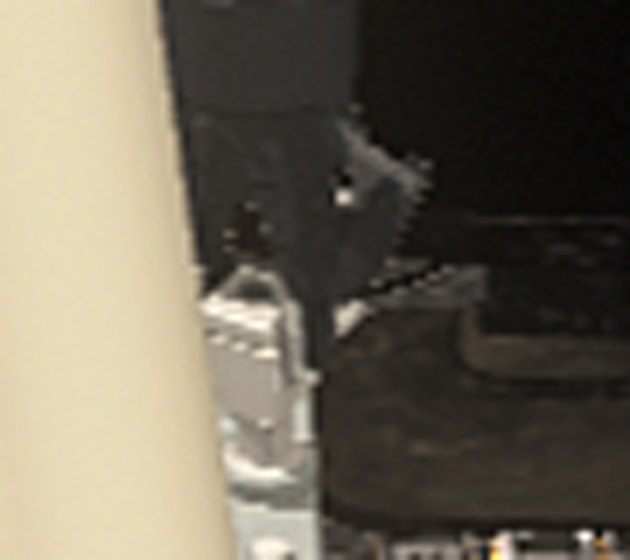

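send_rows(
  targets=[
    {"x": 0,"y": 0,"z": -0.4,"ax": 0,"ay": 0,"az": -5,"gripper": 1},
    {"x": 0.12,"y": 0.27,"z": 0,"ax": 0,"ay": 0,"az": 0,"gripper": 1},
    {"x": 0,"y": 0,"z": 0.2,"ax": 0,"ay": 0,"az": 0,"gripper": 1},
    {"x": 0,"y": 0,"z": 0.2,"ax": 0,"ay": 0,"az": 0,"gripper": 1},
    {"x": 0,"y": 0,"z": 0,"ax": 0,"ay": 0,"az": 0,"gripper": 1},
  ],
)

```text
clock: 30.52
position: [488.2, 106.9, 161.2]
ee_rot: [0.977, -0.214, -0.0, 0.0]
contact_force: [1.0, -0.1, -2.7]
gripper_width: 33.1
grasp_force: 60.3
```

Run:
```python
from h import *
go(489.5,107,139,-24.5);print(arm.read_state()["wrist_torque"])
```

```text
tool cm [ 0.12 -0.07  2.22] turn deg [ 0.06  0.04 -0.21] pos [488.2 106.9 161.2] psi -24.7 F [ 1.  -0.1 -2.7] w 33.1 60.3 t 30.52
[ 0.00821172 -0.27023518 -0.0089793 ]
```

send_rows(
  targets=[
    {"x": 0,"y": 0,"z": 0.2,"ax": 0,"ay": 0,"az": 0,"gripper": 1},
    {"x": 0,"y": 0,"z": 0.2,"ax": 0,"ay": 0,"az": 0,"gripper": 1},
    {"x": 0,"y": 0,"z": 0.2,"ax": 0,"ay": 0,"az": 0,"gripper": 1},
    {"x": 0,"y": 0,"z": 0,"ax": 0,"ay": 0,"az": 0,"gripper": 1},
  ],
)

```text
clock: 30.85
position: [488.3, 107.0, 155.7]
ee_rot: [0.977, -0.213, -0.0, 0.0]
contact_force: [1.8, -0.2, -1.9]
gripper_width: 33.2
grasp_force: 60.3
```

Run:
```python
from h import *
go(488,107,139,-24.5);print(arm.read_state()["wrist_torque"])
```

```text
tool cm [-0.02  0.01  1.67] turn deg [ 0.04  0.03 -0.15] pos [488.3 107.  155.7] psi -24.6 F [ 1.8 -0.2 -1.9] w 33.2 60.3 t 30.85
[-0.06805489 -0.20526247 -0.01714972]
```

send_rows(
  targets=[
    {"x": 0,"y": 0,"z": 0.3,"ax": 0,"ay": 0,"az": 0,"gripper": 1},
    {"x": 0,"y": 0,"z": 0.3,"ax": 0,"ay": 0,"az": 0,"gripper": 1},
    {"x": 0,"y": 0,"z": 0.3,"ax": 0,"ay": 0,"az": 0,"gripper": 1},
    {"x": 0,"y": 0,"z": 0.3,"ax": 0,"ay": 0,"az": 0,"gripper": 1},
    {"x": 0,"y": 0,"z": 0,"ax": 0,"ay": 0,"az": 0,"gripper": 1},
  ],
)

```text
clock: 31.27
position: [488.3, 106.9, 143.6]
ee_rot: [0.977, -0.213, -0.0, 0.0]
contact_force: [0.9, -0.4, -2.3]
gripper_width: 32.8
grasp_force: 60.3
```

send_rows(
  targets=[
    {"x": 0,"y": 0,"z": 0.2,"ax": 0,"ay": 0,"az": 0,"gripper": 1},
    {"x": 0,"y": 0,"z": 0.2,"ax": 0,"ay": 0,"az": 0,"gripper": 1},
    {"x": 0,"y": 0,"z": 0,"ax": 0,"ay": 0,"az": 0,"gripper": 1},
  ],
)

```text
clock: 31.52
position: [488.3, 107.0, 139.9]
ee_rot: [0.977, -0.213, -0.0, 0.0]
contact_force: [0.9, -0.3, -2.1]
gripper_width: 33.2
grasp_force: 60.3
```

Run:
```python
from h import *
go(488,107,139,-24.5);print(arm.read_state()["wrist_torque"])
```

```text
tool cm [-0.03  0.02  0.09] turn deg [ 0.02  0.01 -0.14] pos [488.3 107.  139.9] psi -24.6 F [ 0.9 -0.3 -2.1] w 33.2 60.3 t 31.52
[-0.06156048 -0.17445167 -0.02058411]
```

send_rows(
  targets=[
    {"x": 0,"y": 0,"z": 0.2,"ax": 0,"ay": 0,"az": 0,"gripper": 1},
    {"x": 0,"y": 0,"z": 0.2,"ax": 0,"ay": 0,"az": 0,"gripper": 1},
    {"x": 0,"y": 0,"z": 0,"ax": 0,"ay": 0,"az": 0,"gripper": 1},
  ],
)

```text
clock: 31.77
position: [488.6, 107.1, 138.9]
ee_rot: [0.977, -0.213, 0.001, 0.0]
contact_force: [-6.1, 0.8, 13.3]
gripper_width: 33.4
grasp_force: 62.3
```

send_rows(
  targets=[
    {"x": 0,"y": 0,"z": -0.2,"ax": 0,"ay": 0,"az": 0,"gripper": -0.3},
    {"x": 0,"y": 0,"z": 0,"ax": 0,"ay": 0,"az": 0,"gripper": -0.3},
    {"x": 0,"y": 0,"z": 0,"ax": 0,"ay": 0,"az": 0,"gripper": -0.3},
    {"x": 0,"y": 0,"z": -2,"ax": 0,"ay": 0,"az": 0,"gripper": -0.3},
    {"x": 0,"y": 0,"z": -4,"ax": 0,"ay": 0,"az": 0,"gripper": -0.3},
  ],
)

```text
clock: 32.18
position: [485.3, 105.7, 194.1]
ee_rot: [0.977, -0.214, -0.005, 0.004]
contact_force: [0.7, 0.7, -0.1]
gripper_width: 55.3
grasp_force: 0.0
```

send_rows(
  targets=[
    {"x": 0,"y": 0,"z": -0.5,"ax": 0,"ay": 0,"az": 0,"gripper": -0.3},
    {"x": 2,"y": 0,"z": 0,"ax": 0,"ay": 0,"az": 0,"gripper": -0.3},
    {"x": 2,"y": 0,"z": 0,"ax": 0,"ay": 0,"az": 0,"gripper": -0.3},
    {"x": 2,"y": 0,"z": 0,"ax": 0,"ay": 0,"az": 0,"gripper": -0.3},
    {"x": 0,"y": 0,"z": 0,"ax": 0,"ay": 0,"az": 0,"gripper": -0.3},
  ],
)

```text
clock: 32.6
position: [545.6, 81.3, 202.9]
ee_rot: [0.977, -0.214, 0.001, -0.0]
contact_force: [0.6, -0.1, 0.6]
gripper_width: 55.5
grasp_force: 0.0
```

send_rows(
  targets=[
    {"x": 0,"y": 0,"z": 0,"ax": 0,"ay": 0,"az": 0,"gripper": -0.3},
    {"x": 0,"y": 0,"z": 0,"ax": 0,"ay": 0,"az": 0,"gripper": -0.3},
    {"x": 0,"y": 0,"z": 0,"ax": 0,"ay": 0,"az": 0,"gripper": -0.3},
  ],
)

```text
clock: 32.85
position: [542.3, 82.2, 203.1]
ee_rot: [0.977, -0.213, -0.0, 0.0]
contact_force: [0.5, 0.1, 0.2]
gripper_width: 55.3
grasp_force: 0.0
```

Run:
```python
from h import *
go(542.9,82,144,-24.6)
W,im=cloud("scene",rgb=True)
cv2.imwrite("pics/g7.png",cv2.cvtColor(cv2.resize(im[120:220,190:310],None,fx=5,fy=5,interpolation=cv2.INTER_CUBIC),cv2.COLOR_RGB2BGR))
```

```text
tool cm [ 0.06 -0.01  5.91] turn deg [ 0.02  0.02 -0.02] pos [542.3  82.2 203.1] psi -24.6 F [0.5 0.1 0.2] w 55.3 0.0 t 32.85
```

View pics/g7.png

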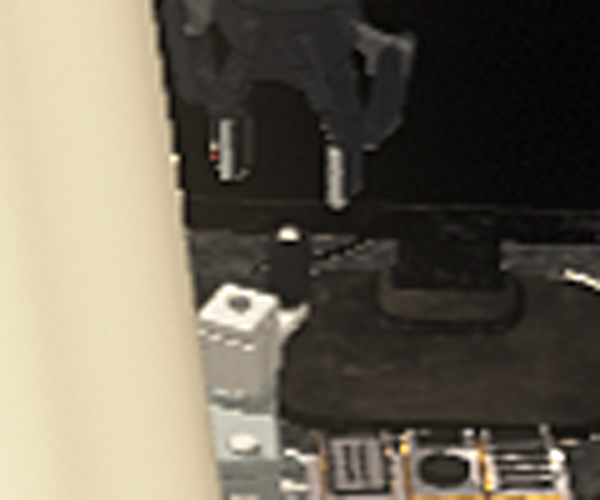

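send_rows(
  targets=[
    {"x": 0.06,"y": 0,"z": 2.5,"ax": 0,"ay": 0,"az": 0,"gripper": -0.3},
    {"x": 0,"y": 0,"z": 2,"ax": 0,"ay": 0,"az": 0,"gripper": -0.3},
    {"x": 0,"y": 0,"z": 1.4,"ax": 0,"ay": 0,"az": 0,"gripper": -0.3},
    {"x": 0,"y": 0,"z": 0,"ax": 0,"ay": 0,"az": 0,"gripper": -0.3},
    {"x": 0,"y": 0,"z": 0,"ax": 0,"ay": 0,"az": 0,"gripper": -0.3},
  ],
)

```text
clock: 33.32
position: [543.1, 81.9, 144.2]
ee_rot: [0.977, -0.213, -0.0, 0.0]
contact_force: [0.6, 0.5, 0.7]
gripper_width: 55.3
grasp_force: 0.0
```

send_rows(
  targets=[
    {"x": 0,"y": 0,"z": 0,"ax": 0,"ay": 0,"az": 0,"gripper": 1},
    {"x": 0,"y": 0,"z": 0,"ax": 0,"ay": 0,"az": 0,"gripper": 1},
    {"x": 0,"y": 0,"z": 0,"ax": 0,"ay": 0,"az": 0,"gripper": 1},
    {"x": 0,"y": 0,"z": 0,"ax": 0,"ay": 0,"az": 0,"gripper": 1},
    {"x": 0,"y": 0,"z": 0,"ax": 0,"ay": 0,"az": 0,"gripper": 1},
  ],
)

```text
clock: 33.73
position: [544.3, 82.0, 145.5]
ee_rot: [0.977, -0.213, 0.001, -0.001]
contact_force: [1.1, -0.5, 3.1]
gripper_width: 24.0
grasp_force: 58.8
```

Run:
```python
from h import *
go(542.9,82,144,-24.6)
for c in("scene","top"):
    W=cloud(c);p=sel(W,(560,900),(-40,260),(150,400));print(c,len(p),np.percentile(p[:,0],[0,1,10,50]) if len(p) else 0)
# winding plan about axis (488.3,107), tool yaw -24.6
def plan(th0,n,step=25,c=(488.3,107),psi=-24.6):
    t=np.radians(psi);ex=np.array([np.cos(t),np.sin(t)]);ey=np.array([np.sin(t),-np.cos(t)])
    a=np.radians(th0-step*np.arange(n+1));P=60*np.c_[np.cos(a),np.sin(a)];d=np.diff(P,axis=0)
    print(np.c_[d@ex,d@ey].round(1).tolist())
plan(-24.6,15,24)
```

```text
tool cm [-0.13  0.06  0.15] turn deg [-0.1  -0.12 -0.02] pos [544.3  82.  145.5] psi -24.6 F [ 1.1 -0.5  3.1] w 24.0 58.8 t 33.73
scene 3170 [560.06634547 563.65265858 652.05787596 659.64235397]
top 4828 [650.15817663 653.10354153 658.21679701 666.09263587]
[[-5.2, 24.4], [-14.7, 20.2], [-21.6, 12.5], [-24.8, 2.6], [-23.7, -7.7], [-18.5, -16.7], [-10.1, -22.8], [-0.0, -24.9], [10.1, -22.8], [18.5, -16.7], [23.7, -7.7], [24.8, 2.6], [21.6, 12.5], [14.7, 20.2], [5.2, 24.4]]
```

send_rows(
  targets=[
    {"x": -0.52,"y": 2.44,"z": 0,"ax": 0,"ay": 0,"az": 0,"gripper": 1},
    {"x": -1.47,"y": 2.02,"z": 0,"ax": 0,"ay": 0,"az": 0,"gripper": 1},
    {"x": -2.16,"y": 1.25,"z": 0,"ax": 0,"ay": 0,"az": 0,"gripper": 1},
    {"x": 0,"y": 0,"z": 0,"ax": 0,"ay": 0,"az": 0,"gripper": 1},
    {"x": 0,"y": 0,"z": 0,"ax": 0,"ay": 0,"az": 0,"gripper": 1},
  ],
)

```text
clock: 34.25
position: [482.2, 47.3, 145.6]
ee_rot: [0.977, -0.213, 0.001, -0.001]
contact_force: [-1.0, -0.9, 7.9]
gripper_width: 24.1
grasp_force: 60.2
```

Run:
```python
from h import *
a=np.radians(-24.6-72);go(488.3+60*np.cos(a),107+60*np.sin(a),144,-24.6)
W=cloud("top")
for y in (-74,-70): pass
q=sel(W,(465,530),(-90,-20),(26,36));print("bed end y",np.sort(q[:,1])[:5])
```

```text
tool cm [-0.07  0.02  0.16] turn deg [-0.08 -0.09  0.  ] pos [482.2  47.3 145.6] psi -24.6 F [-1.  -0.9  7.9] w 24.1 60.2 t 34.25
bed end y [-62.29303556 -62.17688386 -62.15146972 -61.98334955 -61.91328411]
```

send_rows(
  targets=[
    {"x": -2.48,"y": 0.26,"z": -0.1,"ax": 0,"ay": 0,"az": 0,"gripper": 1},
    {"x": -2.37,"y": -0.77,"z": 0,"ax": 0,"ay": 0,"az": 0,"gripper": 1},
    {"x": -1.85,"y": -1.67,"z": 0,"ax": 0,"ay": 0,"az": 0,"gripper": 1},
    {"x": -1.01,"y": -2.28,"z": 0,"ax": 0,"ay": 0,"az": 0,"gripper": 1},
    {"x": 0,"y": -2.49,"z": 0,"ax": 0,"ay": 0,"az": 0,"gripper": 1},
  ],
)

```text
clock: 34.72
position: [440.0, 141.5, 145.8]
ee_rot: [0.977, -0.212, -0.0, 0.002]
contact_force: [10.8, -15.6, 2.1]
gripper_width: 24.0
grasp_force: 60.5
```

send_rows(
  targets=[
    {"x": 1.01,"y": -2.28,"z": 0,"ax": 0,"ay": 0,"az": 0,"gripper": 1},
    {"x": 1.85,"y": -1.67,"z": 0,"ax": 0,"ay": 0,"az": 0,"gripper": 1},
    {"x": 2.37,"y": -0.77,"z": 0,"ax": 0,"ay": 0,"az": 0,"gripper": 1},
    {"x": 0,"y": 0,"z": 0,"ax": 0,"ay": 0,"az": 0,"gripper": 1},
    {"x": 0,"y": 0,"z": 0,"ax": 0,"ay": 0,"az": 0,"gripper": 1},
  ],
)

```text
clock: 35.13
position: [510.2, 163.6, 145.6]
ee_rot: [0.977, -0.213, 0.0, 0.001]
contact_force: [1.1, 0.1, 6.2]
gripper_width: 23.9
grasp_force: 61.0
```

Run:
```python
from h import *
a=np.radians(-24.6-24*11);go(488.3+60*np.cos(a),107+60*np.sin(a),144,-24.6)
W=cloud("top");q=sel(W,(465,530),(-90,40),(26,36));print("bed end y",np.sort(q[:,1])[:5])
```

```text
tool cm [-0.26  0.09  0.16] turn deg [ 0.08 -0.08 -0.01] pos [510.2 163.6 145.6] psi -24.6 F [1.1 0.1 6.2] w 23.9 61.0 t 35.13
bed end y [-22.65463391 -22.63800613 -22.63139867 -22.60892536 -22.59665353]
```

send_rows(
  targets=[
    {"x": 2.48,"y": 0.26,"z": -0.1,"ax": 0,"ay": 0,"az": 0,"gripper": 1},
    {"x": 2.16,"y": 1.25,"z": 0,"ax": 0,"ay": 0,"az": 0,"gripper": 1},
    {"x": 1.47,"y": 2.02,"z": 0,"ax": 0,"ay": 0,"az": 0,"gripper": 1},
    {"x": 0.52,"y": 2.44,"z": 0,"ax": 0,"ay": 0,"az": 0,"gripper": 1},
    {"x": -0.52,"y": 2.44,"z": 0,"ax": 0,"ay": 0,"az": 0,"gripper": 1},
  ],
)

```text
clock: 35.6
position: [531.2, 62.6, 145.8]
ee_rot: [0.977, -0.214, 0.001, -0.002]
contact_force: [-2.9, 11.0, 0.7]
gripper_width: 24.1
grasp_force: 60.3
```

send_rows(
  targets=[
    {"x": -1.47,"y": 2.02,"z": 0,"ax": 0,"ay": 0,"az": 0,"gripper": 1},
    {"x": -2.16,"y": 1.25,"z": 0,"ax": 0,"ay": 0,"az": 0,"gripper": 1},
    {"x": 0,"y": 0,"z": 0,"ax": 0,"ay": 0,"az": 0,"gripper": 1},
    {"x": 0,"y": 0,"z": 0,"ax": 0,"ay": 0,"az": 0,"gripper": 1},
  ],
)

```text
clock: 35.93
position: [481.7, 47.4, 146.1]
ee_rot: [0.977, -0.213, -0.0, -0.0]
contact_force: [-0.2, 1.1, 1.2]
gripper_width: 23.9
grasp_force: 60.6
```

Run:
```python
from h import *
a=np.radians(-24.6-24*18);go(488.3+60*np.cos(a),107+60*np.sin(a),145,-24.6)
W=cloud("top");q=sel(W,(465,530),(-90,60),(26,36));print("bed end y",np.sort(q[:,1])[:3])
q=sel(W,(465,530),(130,260),(30,75));print("far blocks",rect(q) if len(q)>5 else 0)
```

```text
tool cm [-0.03  0.01  0.11] turn deg [-0.    0.03 -0.03] pos [481.7  47.4 146.1] psi -24.6 F [-0.2  1.1  1.2] w 23.9 60.6 t 35.93
bed end y [16.88711719 19.56089401]
far blocks 0
```

send_rows(
  targets=[
    {"x": -2.48,"y": 0.26,"z": 0,"ax": 0,"ay": 0,"az": 0,"gripper": 1},
    {"x": -2.37,"y": -0.77,"z": 0,"ax": 0,"ay": 0,"az": 0,"gripper": 1},
    {"x": -1.85,"y": -1.67,"z": 0,"ax": 0,"ay": 0,"az": 0,"gripper": 1},
    {"x": -1.01,"y": -2.28,"z": 0,"ax": 0,"ay": 0,"az": 0,"gripper": 1},
    {"x": 0,"y": -2.49,"z": 0,"ax": 0,"ay": 0,"az": 0,"gripper": 1},
  ],
)

```text
clock: 36.4
position: [439.9, 141.3, 146.1]
ee_rot: [0.977, -0.213, -0.001, 0.003]
contact_force: [10.6, -13.9, -1.8]
gripper_width: 24.2
grasp_force: 61.0
```

send_rows(
  targets=[
    {"x": 1.01,"y": -2.28,"z": 0,"ax": 0,"ay": 0,"az": 0,"gripper": 1},
    {"x": 1.85,"y": -1.67,"z": 0,"ax": 0,"ay": 0,"az": 0,"gripper": 1},
    {"x": 2.37,"y": -0.77,"z": 0,"ax": 0,"ay": 0,"az": 0,"gripper": 1},
    {"x": 2.48,"y": 0.26,"z": 0,"ax": 0,"ay": 0,"az": 0,"gripper": 1},
    {"x": 2.16,"y": 1.25,"z": 0,"ax": 0,"ay": 0,"az": 0,"gripper": 1},
  ],
)

```text
clock: 36.82
position: [545.0, 131.8, 145.6]
ee_rot: [0.977, -0.212, -0.002, 0.001]
contact_force: [-7.5, 4.8, 7.0]
gripper_width: 23.9
grasp_force: 61.7
```

send_rows(
  targets=[
    {"x": 1.47,"y": 2.02,"z": 0,"ax": 0,"ay": 0,"az": 0,"gripper": 1},
    {"x": 0.52,"y": 2.44,"z": 0,"ax": 0,"ay": 0,"az": 0,"gripper": 1},
    {"x": -0.52,"y": 2.44,"z": 0,"ax": 0,"ay": 0,"az": 0,"gripper": 1},
    {"x": -1.47,"y": 2.02,"z": 0,"ax": 0,"ay": 0,"az": 0,"gripper": 1},
    {"x": -2.16,"y": 1.25,"z": 0,"ax": 0,"ay": 0,"az": 0,"gripper": 1},
  ],
)

```text
clock: 37.23
position: [484.6, 46.8, 146.2]
ee_rot: [0.977, -0.214, 0.002, -0.001]
contact_force: [4.3, 12.2, -2.9]
gripper_width: 23.8
grasp_force: 60.9
```

Run:
```python
from h import *
a=np.radians(-24.6-24*33);go(488.3+60*np.cos(a),107+60*np.sin(a),145,-24.6)
W=cloud("top");q=sel(W,(465,530),(130,300),(45,75));print("far blocks",rect(q) if len(q)>5 else 0,q[:,1].max() if len(q) else 0)
```

```text
tool cm [-0.32  0.08  0.12] turn deg [-0.16 -0.21 -0.13] pos [484.6  46.8 146.2] psi -24.7 F [ 4.3 12.2 -2.9] w 23.8 60.9 t 37.23
far blocks 0 0
```

send_rows(
  targets=[
    {"x": -2.48,"y": 0.26,"z": 0,"ax": 0,"ay": 0,"az": 0,"gripper": 1},
    {"x": -2.37,"y": -0.77,"z": 0,"ax": 0,"ay": 0,"az": 0,"gripper": 1},
    {"x": -1.85,"y": -1.67,"z": 0,"ax": 0,"ay": 0,"az": 0,"gripper": 1},
    {"x": -1.01,"y": -2.28,"z": 0,"ax": 0,"ay": 0,"az": 0,"gripper": 1},
    {"x": 0,"y": -2.49,"z": 0,"ax": 0,"ay": 0,"az": 0,"gripper": 1},
  ],
)

```text
clock: 37.7
position: [439.9, 141.3, 146.1]
ee_rot: [0.977, -0.213, -0.0, 0.003]
contact_force: [11.0, -13.2, -3.5]
gripper_width: 24.2
grasp_force: 61.4
```

send_rows(
  targets=[
    {"x": 1.01,"y": -2.28,"z": 0,"ax": 0,"ay": 0,"az": 0,"gripper": 1},
    {"x": 1.85,"y": -1.67,"z": 0,"ax": 0,"ay": 0,"az": 0,"gripper": 1},
    {"x": 2.37,"y": -0.77,"z": 0,"ax": 0,"ay": 0,"az": 0,"gripper": 1},
    {"x": 0,"y": 0,"z": 0,"ax": 0,"ay": 0,"az": 0,"gripper": 1},
    {"x": 0,"y": 0,"z": 0,"ax": 0,"ay": 0,"az": 0,"gripper": 1},
  ],
)

```text
clock: 38.12
position: [510.0, 163.6, 145.8]
ee_rot: [0.977, -0.213, 0.0, 0.001]
contact_force: [0.1, 1.3, 2.6]
gripper_width: 23.9
grasp_force: 62.0
```

Run:
```python
from h import *
a=np.radians(-24.6-24*41);go(488.3+60*np.cos(a),107+60*np.sin(a),145,-24.6)
p=arm.read_state()["position"];print("grip yaw",np.degrees(np.arctan2(p[1]-107,p[0]-488.3)))
for s in range(0,72,12):
    t=np.radians(-24.6);a=np.radians([72-s+24.6-24.6-24.6+24.6-24.6, 72-s-12-24.6]);P=60*np.c_[np.cos(a),np.sin(a)];d=P[1]-P[0]
    print((d@[np.cos(t),np.sin(t)]).round(1),(d@[np.sin(t),-np.cos(t)]).round(1))
```

```text
tool cm [-0.25  0.08  0.08] turn deg [ 0.1  -0.03 -0.04] pos [510.  163.6 145.8] psi -24.6 F [0.1 1.3 2.6] w 23.9 62.0 t 38.12
grip yaw 69.00414745650828
11.5 5.1
10.1 7.4
8.4 9.3
6.3 10.9
3.9 11.9
1.3 12.5
```

send_rows(
  targets=[
    {"x": 2.48,"y": 0.26,"z": 0,"ax": 0,"ay": 0,"az": 0,"gripper": 1},
    {"x": 2.16,"y": 1.25,"z": 0,"ax": 0,"ay": 0,"az": 0,"gripper": 1},
    {"x": 0.84,"y": 0.93,"z": 0,"ax": 0,"ay": 0,"az": 0,"gripper": 1},
    {"x": 0,"y": 0,"z": 0,"ax": 0,"ay": 0,"az": 0,"gripper": 1},
    {"x": 0,"y": 0,"z": 0,"ax": 0,"ay": 0,"az": 0,"gripper": 1},
  ],
)

```text
clock: 38.53
position: [548.7, 118.1, 146.2]
ee_rot: [0.977, -0.214, 0.001, -0.0]
contact_force: [3.4, 0.9, 0.8]
gripper_width: 24.2
grasp_force: 61.6
```

send_rows(
  targets=[
    {"x": 0.32,"y": 0.55,"z": 0,"ax": 0,"ay": 0,"az": 0,"gripper": 1},
    {"x": 0,"y": 0,"z": 0,"ax": 0,"ay": 0,"az": 0,"gripper": 1},
    {"x": 0,"y": 0,"z": 0,"ax": 0,"ay": 0,"az": 0,"gripper": 1},
  ],
)

```text
clock: 38.78
position: [549.4, 113.0, 146.4]
ee_rot: [0.977, -0.213, 0.002, -0.001]
contact_force: [5.2, 1.3, -1.9]
gripper_width: 24.0
grasp_force: 61.5
```

Run:
```python
from h import *
s=arm.read_state();p=s["position"];print("grip yaw",np.degrees(np.arctan2(p[1]-107,p[0]-488.3)),p,s["contact_force"])
```

```text
grip yaw 5.579282638579462 [549.38214988 112.96685915 146.44992847] [ 5.17816776  1.25149197 -1.8520461 ]
```

send_rows(
  targets=[
    {"x": 0.1,"y": 0.28,"z": 0,"ax": 0,"ay": 0,"az": 0,"gripper": 1},
    {"x": 0,"y": 0,"z": 0,"ax": 0,"ay": 0,"az": 0,"gripper": 1},
    {"x": 0,"y": 0,"z": 0,"ax": 0,"ay": 0,"az": 0,"gripper": 1},
  ],
)

```text
clock: 39.03
position: [549.6, 110.6, 146.6]
ee_rot: [0.977, -0.213, 0.002, -0.002]
contact_force: [5.7, 1.6, -2.8]
gripper_width: 24.3
grasp_force: 61.4
```

send_rows(
  targets=[
    {"x": 0.08,"y": 0.28,"z": 0,"ax": 0,"ay": 0,"az": 0,"gripper": 1},
    {"x": 0,"y": 0,"z": 0,"ax": 0,"ay": 0,"az": 0,"gripper": 1},
    {"x": 0,"y": 0,"z": 0,"ax": 0,"ay": 0,"az": 0,"gripper": 1},
  ],
)

```text
clock: 39.28
position: [549.6, 108.0, 146.7]
ee_rot: [0.977, -0.213, 0.003, -0.002]
contact_force: [7.1, 3.1, -2.4]
gripper_width: 23.9
grasp_force: 61.4
```

send_rows(
  targets=[
    {"x": 0.02,"y": 0.31,"z": 0.05,"ax": 0,"ay": 0,"az": 0,"gripper": 1},
    {"x": 0,"y": 0,"z": 0,"ax": 0,"ay": 0,"az": 0,"gripper": 1},
    {"x": 0,"y": 0,"z": 0,"ax": 0,"ay": 0,"az": 0,"gripper": 1},
  ],
)

```text
clock: 39.53
position: [549.5, 105.4, 146.7]
ee_rot: [0.977, -0.212, 0.004, -0.002]
contact_force: [8.7, 3.4, -1.7]
gripper_width: 24.1
grasp_force: 61.4
```

send_rows(
  targets=[
    {"x": 0.08,"y": 0.28,"z": 0,"ax": 0,"ay": 0,"az": 0,"gripper": 1},
    {"x": 0,"y": 0,"z": 0,"ax": 0,"ay": 0,"az": 0,"gripper": 1},
    {"x": 0,"y": 0,"z": 0,"ax": 0,"ay": 0,"az": 0,"gripper": 1},
  ],
)

```text
clock: 39.78
position: [549.4, 102.5, 146.8]
ee_rot: [0.977, -0.212, 0.004, -0.003]
contact_force: [8.9, 3.2, -3.4]
gripper_width: 24.2
grasp_force: 61.4
```

send_rows(
  targets=[
    {"x": 0.08,"y": 0.5,"z": 0.05,"ax": 0,"ay": 0,"az": 0,"gripper": 1},
    {"x": 0,"y": 0,"z": 0,"ax": 0,"ay": 0,"az": 0,"gripper": 1},
    {"x": 0,"y": 0,"z": 0,"ax": 0,"ay": 0,"az": 0,"gripper": 1},
  ],
)

```text
clock: 40.03
position: [549.0, 98.9, 146.8]
ee_rot: [0.977, -0.212, 0.005, -0.004]
contact_force: [10.2, 6.5, -0.6]
gripper_width: 23.8
grasp_force: 61.5
```

Run:
```python
from h import *
s=arm.read_state();p=s["position"];print("grip yaw",np.degrees(np.arctan2(p[1]-107,p[0]-488.3)),p,s["contact_force"],s["wrist_torque"])
for c in("scene","top"):
    W=cloud(c)
    for z in((27,36),(50,66)):
        q=sel(W,(440,545),(125,300),z);print(c,z,rect(q) if len(q)>5 else 0, np.sort(q[:,1])[-4:] if len(q) else 0)
im,_=arm.get_image("scene")
cv2.imwrite("pics/g8.png",cv2.cvtColor(cv2.resize(im[120:260,150:330],None,fx=4,fy=4),cv2.COLOR_RGB2BGR))
```

```text
grip yaw -7.599316327315011 [549.01557882  98.89954953 146.8153197 ] [10.17998266  6.45511682 -0.60326936] [ 1.71221539 -2.79600213 -0.04493089]
scene (27, 36) (array([485.5, 207.2]), array([164.8,  75.3]), -81.7, 51, 31.9) [288.67873726 289.04810586 289.37927721 290.12292289]
scene (50, 66) (array([489.2, 203.4]), array([161. ,  60.4]), -78.3, 76, 55.9) [280.91484977 281.02119463 281.5946217  281.73993696]
top (27, 36) (array([484.5, 197.9]), array([109.7,  80. ]), -86.7, 330, 31.3) [247.8624845  248.19926494 248.35688014 250.74153777]
top (50, 66) (array([484.2, 206.8]), array([109.3,  60. ]), -86.7, 689, 56.1) [259.61973148 259.62470741 261.12281974 261.74319195]
```

View pics/g8.png

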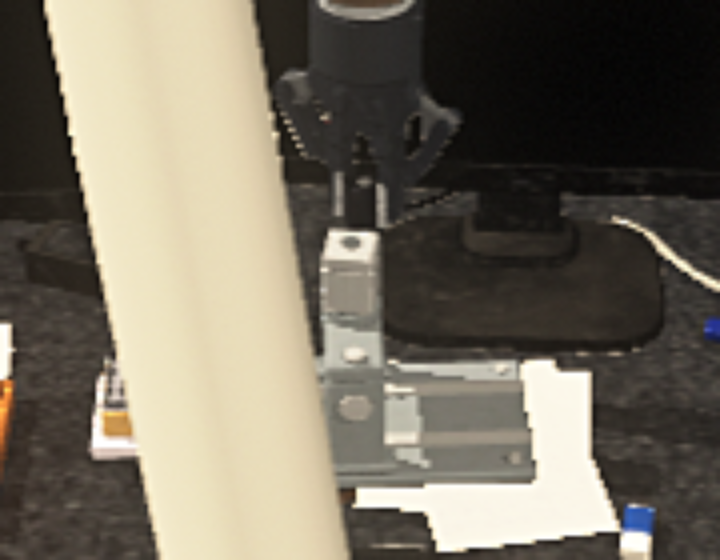

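send_rows(
  targets=[
    {"x": 0.0,"y": 0.3,"z": 0,"ax": 0,"ay": 0,"az": 0,"gripper": 1},
    {"x": 0,"y": 0,"z": 0,"ax": 0,"ay": 0,"az": 0,"gripper": 1},
    {"x": 0,"y": 0,"z": 0,"ax": 0,"ay": 0,"az": 0,"gripper": 1},
  ],
)

```text
clock: 40.43
position: [548.9, 98.0, 147.0]
ee_rot: [0.977, -0.212, 0.007, -0.006]
contact_force: [10.9, 11.1, -3.2]
gripper_width: 24.3
grasp_force: 61.4
```

send_rows(
  targets=[
    {"x": 0.0,"y": 0.3,"z": 0,"ax": 0,"ay": 0,"az": 0,"gripper": 1},
    {"x": 0,"y": 0,"z": 0,"ax": 0,"ay": 0,"az": 0,"gripper": 1},
    {"x": 0,"y": 0,"z": 0,"ax": 0,"ay": 0,"az": 0,"gripper": 1},
  ],
)

```text
clock: 40.68
position: [548.8, 97.1, 147.2]
ee_rot: [0.977, -0.212, 0.008, -0.008]
contact_force: [10.6, 16.5, -4.6]
gripper_width: 23.9
grasp_force: 61.5
```

send_rows(
  targets=[
    {"x": -0.05,"y": -0.4,"z": 0,"ax": 0,"ay": 0,"az": 0,"gripper": 1},
    {"x": 0,"y": 0,"z": 0,"ax": 0,"ay": 0,"az": 0,"gripper": -0.3},
    {"x": 0,"y": 0,"z": 0,"ax": 0,"ay": 0,"az": 0,"gripper": -0.3},
    {"x": 0,"y": 0,"z": 0,"ax": 0,"ay": 0,"az": 0,"gripper": -0.3},
    {"x": 0,"y": 0,"z": 0,"ax": 0,"ay": 0,"az": 0,"gripper": -0.3},
  ],
)

```text
clock: 41.1
position: [541.9, 93.4, 144.7]
ee_rot: [0.977, -0.213, -0.001, 0.001]
contact_force: [-0.4, 0.0, -0.2]
gripper_width: 55.6
grasp_force: 0.0
```

send_rows(
  targets=[
    {"x": 0,"y": 0,"z": -2,"ax": 0,"ay": 0,"az": 0,"gripper": -0.3},
    {"x": 0,"y": 0,"z": -4,"ax": 0,"ay": 0,"az": 0,"gripper": -0.3},
    {"x": 0,"y": 0,"z": -4,"ax": 0,"ay": 0,"az": 0,"gripper": -0.3},
    {"x": 0,"y": 4,"z": 0,"ax": 0,"ay": 0,"az": -7,"gripper": -0.3},
    {"x": 0,"y": 4,"z": 0,"ax": 0,"ay": 0,"az": -7,"gripper": -0.3},
  ],
)

```text
clock: 41.52
position: [514.8, 19.9, 247.7]
ee_rot: [0.996, -0.089, 0.002, -0.001]
contact_force: [-0.2, -0.4, -1.3]
gripper_width: 55.5
grasp_force: 0.0
```

send_rows(
  targets=[
    {"x": 0,"y": 4,"z": 0,"ax": 0,"ay": 0,"az": 0,"gripper": -0.3},
    {"x": 0,"y": 4,"z": 0,"ax": 0,"ay": 0,"az": 0,"gripper": -0.3},
    {"x": 0,"y": 0,"z": 0,"ax": 0,"ay": 0,"az": 0,"gripper": -0.3},
    {"x": 0,"y": 0,"z": 0,"ax": 0,"ay": 0,"az": 0,"gripper": -0.3},
    {"x": 0,"y": 0,"z": 0,"ax": 0,"ay": 0,"az": 0,"gripper": -0.3},
  ],
)

```text
clock: 41.93
position: [499.3, -59.3, 245.1]
ee_rot: [0.996, -0.094, -0.0, 0.0]
contact_force: [0.2, -0.4, 0.4]
gripper_width: 55.6
grasp_force: 0.0
```

Run:
```python
from h import *
W=cloud("top")
h=sel(W,(455,520),(80,145),(158,180));g=sel(W,(525,575),(60,150),(160,195))
print("hub",rect(h),"grip",rect(g),g.mean(0))
print("bed",rect(sel(W,(440,545),(130,310),(27,36))),"blocks",rect(sel(W,(440,545),(130,310),(50,66))))
print("tray",rect(sel(W,(380,545),(335,470),(12,20))))
W=cloud("scene");print("bed s",np.sort(sel(W,(460,520),(140,310),(27,36))[:,1])[-4:]);print("tray s",rect(sel(W,(380,545),(335,470),(12,20))))
h=sel(W,(455,520),(80,145),(158,180));g=sel(W,(525,575),(60,150),(160,195))
print("hub",rect(h),"grip",rect(g))
go(488.3,107,230,-8)
```

```text
hub (array([0., 0.]), array([0., 0.]), 0.0, 0, nan) grip (array([0., 0.]), array([0., 0.]), 0.0, 0, nan) [nan nan nan]
bed (array([481. , 258.4]), array([80.7, 64.2]), 4.6, 141, 30.9) blocks (array([480.7, 256.9]), array([60.2, 52.6]), 6.0, 296, 55.8)
tray (array([463.1, 410.4]), array([168.4, 109.7]), 2.7, 241, 15.2)
bed s [288.46308881 288.49220106 289.3605426  290.27397079]
tray s (array([462.2, 409.5]), array([168.8, 111.7]), 2.7, 179, 14.9)
hub (array([485.2,  94.3]), array([35.3,  5.4]), 1.4, 21, 166.3) grip (array([543.3,  94.2]), array([23.1,  8.3]), 0.9, 29, 171.3)
tool cm [ -4.17 -16.04   1.51] turn deg [ 0.01  0.03 -2.61] pos [499.8 -58.3 245.1] psi -10.6 F [-1.2  0.2 -0.7] w 55.7 0.0 t 42.03
  return _methods._mean(a, axis=axis, dtype=dtype,
  ret = ret.dtype.type(ret / rcount)
<stdin>:4: RuntimeWarning: Mean of empty slice.
  ret = um.true_divide(
```

send_rows(
  targets=[
    {"x": 0,"y": 4,"z": 0,"ax": 0,"ay": 0,"az": 0,"gripper": -0.3},
    {"x": 0,"y": 4,"z": 0,"ax": 0,"ay": 0,"az": 0,"gripper": -0.3},
    {"x": 0,"y": 4,"z": 0,"ax": 0,"ay": 0,"az": 0,"gripper": -0.3},
    {"x": 0,"y": 0,"z": 0,"ax": 0,"ay": 0,"az": 0,"gripper": -0.3},
    {"x": 0,"y": 0,"z": 0,"ax": 0,"ay": 0,"az": 0,"gripper": -0.3},
  ],
)

```text
clock: 42.45
position: [477.5, -177.5, 244.9]
ee_rot: [0.996, -0.094, -0.0, -0.0]
contact_force: [0.5, -0.0, 0.2]
gripper_width: 55.7
grasp_force: 0.0
```

```bash
python3 - <<'E' 2>/dev/null
from h import *
W=cloud("top")
h=sel(W,(455,518),(70,150),(158,180));g=sel(W,(520,575),(60,150),(160,195))
print("hub",rect(h),"grip",rect(g),g.mean(0))
print("bed",rect(sel(W,(440,545),(130,310),(27,36))),"blocks",rect(sel(W,(440,545),(130,310),(50,66))))
for a in(130,345): pass
T=sel(W,(380,545),(345,460),(9,20));print("tray",rect(T))
for x in (400,430,460,490,520):
    q=T[(T[:,0]>x-8)&(T[:,0]<x+8)];print(x,q[:,1].min().round(1),q[:,1].max().round(1))
for y in (370,385,400,415,430):
    q=T[(T[:,1]>y-8)&(T[:,1]<y+8)];print(y,q[:,0].min().round(1),q[:,0].max().round(1))
go(488.3,107,230,-8)
E
```

```text
hub (array([489.8, 110.2]), array([34. , 33.9]), 84.6, 190, 166.9) grip (array([549.1, 104.2]), array([24.4, 23.8]), -69.8, 87, 174.7) [548.1431124  103.97883321 173.88664014]
bed (array([483.4, 217.2]), array([148.5,  80.3]), -86.7, 479, 31.4) blocks (array([483.5, 217.8]), array([131.9,  60. ]), -86.4, 925, 56.2)
tray (array([462.2, 404.6]), array([166.4,  98.3]), 2.8, 313, 14.1)
400 353.3 447.8
430 353.4 449.0
460 356.0 450.5
490 356.8 452.0
520 359.5 453.6
370 381.3 529.1
385 381.2 528.8
400 381.1 528.5
415 381.0 525.4
430 380.9 542.8
tool cm [ -4.22 -28.06   1.5 ] turn deg [-0.01  0.04 -2.68] pos [ 477.8 -176.5  244.9] psi -10.7 F [-0.1  0.2  0.1] w 55.9 0.0 t 42.5
```

send_rows(
  targets=[
    {"x": 0.6,"y": -4,"z": 0,"ax": 0,"ay": 0,"az": 0,"gripper": -0.5},
    {"x": -0.8,"y": -4,"z": 0,"ax": 0,"ay": 0,"az": 0,"gripper": -0.5},
    {"x": -0.8,"y": -4,"z": 0,"ax": 0,"ay": 0,"az": 0,"gripper": -0.5},
    {"x": -0.8,"y": -4,"z": 0,"ax": 0,"ay": 0,"az": 0,"gripper": -0.5},
    {"x": -0.8,"y": -4,"z": 0,"ax": 0,"ay": 0,"az": 0,"gripper": -0.5},
  ],
)

```text
clock: 42.92
position: [488.6, 28.2, 245.4]
ee_rot: [0.996, -0.091, 0.0, -0.0]
contact_force: [0.7, -0.6, -0.7]
gripper_width: 64.0
grasp_force: 0.0
```

send_rows(
  targets=[
    {"x": -0.8,"y": -4,"z": 0,"ax": 0,"ay": 0,"az": 0,"gripper": -0.5},
    {"x": -0.8,"y": -4,"z": 0,"ax": 0,"ay": 0,"az": -5.1,"gripper": -0.5},
    {"x": 0,"y": 0,"z": 2,"ax": 0,"ay": 0,"az": 0,"gripper": -0.5},
    {"x": 0,"y": 0,"z": 0,"ax": 0,"ay": 0,"az": 0,"gripper": -0.5},
    {"x": 0,"y": 0,"z": 0,"ax": 0,"ay": 0,"az": 0,"gripper": -0.5},
  ],
)

```text
clock: 43.33
position: [487.1, 107.4, 224.5]
ee_rot: [0.999, -0.047, -0.001, 0.001]
contact_force: [0.7, -0.6, 0.1]
gripper_width: 63.9
grasp_force: 0.0
```

```bash
python3 - <<'E' 2>/dev/null
from h import *
go(488.3,107,140,-5.6)
E
```

```text
tool cm [0.15 0.01 8.45] turn deg [0.1  0.14 0.22] pos [487.1 107.4 224.5] psi -5.4 F [ 0.7 -0.6  0.1] w 63.9 0.0 t 43.33
```

send_rows(
  targets=[
    {"x": 0.1,"y": 0.02,"z": 3,"ax": 0,"ay": 0,"az": 0.2,"gripper": -0.5},
    {"x": 0,"y": 0,"z": 3,"ax": 0,"ay": 0,"az": 0,"gripper": -0.5},
    {"x": 0,"y": 0,"z": 2.4,"ax": 0,"ay": 0,"az": 0,"gripper": -0.5},
    {"x": 0,"y": 0,"z": 0,"ax": 0,"ay": 0,"az": 0,"gripper": -0.5},
    {"x": 0,"y": 0,"z": 0,"ax": 0,"ay": 0,"az": 0,"gripper": -0.5},
  ],
)

```text
clock: 43.75
position: [489.3, 105.0, 141.5]
ee_rot: [0.999, -0.051, -0.0, 0.001]
contact_force: [0.6, 0.1, 0.9]
gripper_width: 64.0
grasp_force: 0.0
```

send_rows(
  targets=[
    {"x": 0,"y": 0,"z": 0,"ax": 0,"ay": 0,"az": 0,"gripper": 1},
    {"x": 0,"y": 0,"z": 0,"ax": 0,"ay": 0,"az": 0,"gripper": 1},
    {"x": 0,"y": 0,"z": 0,"ax": 0,"ay": 0,"az": 0,"gripper": 1},
    {"x": 0,"y": 0,"z": 0,"ax": 0,"ay": 0,"az": 0,"gripper": 1},
    {"x": 0,"y": 0,"z": 0,"ax": 0,"ay": 0,"az": 0,"gripper": 1},
  ],
)

```text
clock: 44.17
position: [490.9, 107.3, 143.8]
ee_rot: [0.999, -0.05, 0.003, -0.002]
contact_force: [-1.3, 4.9, 7.5]
gripper_width: 32.7
grasp_force: 60.3
```

```bash
python3 - <<'E' 2>/dev/null
from h import *
go(488.3,107,140,-5.6);print(arm.read_state()["wrist_torque"])
E
```

```text
tool cm [-0.26  0.06  0.38] turn deg [-0.23 -0.3  -0.12] pos [490.9 107.3 143.8] psi -5.7 F [-1.3  4.9  7.5] w 32.7 60.3 t 44.17
[1.32650546 0.59058982 0.05952792]
```

send_rows(
  targets=[
    {"x": 0,"y": -0.1,"z": -0.2,"ax": 0,"ay": 0,"az": 0,"gripper": 1},
    {"x": 0,"y": 0,"z": -0.5,"ax": 0,"ay": 0,"az": 0,"gripper": 1},
    {"x": 0,"y": 0,"z": -0.5,"ax": 0,"ay": 0,"az": 0,"gripper": 1},
    {"x": 0,"y": 0,"z": 0,"ax": 0,"ay": 0,"az": 0,"gripper": 1},
  ],
)

```text
clock: 44.5
position: [490.8, 107.4, 154.2]
ee_rot: [0.999, -0.05, 0.002, -0.001]
contact_force: [2.7, 1.2, -0.3]
gripper_width: 33.4
grasp_force: 61.3
```

```bash
python3 - <<'E' 2>/dev/null
from h import *
go(488.3,107,140,-5.6);print(arm.read_state()["wrist_torque"])
E
```

```text
tool cm [-0.25  0.07  1.42] turn deg [-0.12 -0.21 -0.16] pos [490.8 107.4 154.2] psi -5.8 F [ 2.7  1.2 -0.3] w 33.4 61.3 t 44.5
[ 0.66388385 -0.92229151  0.02531214]
```

Coming off freely. Lift clear.

send_rows(
  targets=[
    {"x": 0,"y": 0,"z": -0.8,"ax": 0,"ay": 0,"az": 0,"gripper": 1},
    {"x": 0,"y": 0,"z": -1,"ax": 0,"ay": 0,"az": 0,"gripper": 1},
    {"x": 0,"y": 0,"z": -1.5,"ax": 0,"ay": 0,"az": 0,"gripper": 1},
    {"x": 0,"y": 0,"z": -3,"ax": 0,"ay": 0,"az": 0,"gripper": 1},
    {"x": 0,"y": 0,"z": -1,"ax": 0,"ay": 0,"az": 0,"gripper": 1},
  ],
)

```text
clock: 44.92
position: [489.9, 106.4, 229.3]
ee_rot: [0.999, -0.05, 0.001, -0.0]
contact_force: [-0.2, 0.3, -1.9]
gripper_width: 32.9
grasp_force: 61.7
```

```bash
python3 - <<'E' 2>/dev/null
from h import *
im,_=arm.get_image("scene")
cv2.imwrite("pics/g9.png",cv2.cvtColor(cv2.resize(im[90:260,90:300],None,fx=3.5,fy=3.5),cv2.COLOR_RGB2BGR))
go(431,391,230,-5.6)
E
```

```text
tool cm [ -8.78 -27.67   0.03] turn deg [-0.14 -0.32 -0.15] pos [490.6 106.9 230.2] psi -5.8 F [1.1 0.1 0.1] w 33.0 61.7 t 44.97
```

View pics/g9.png

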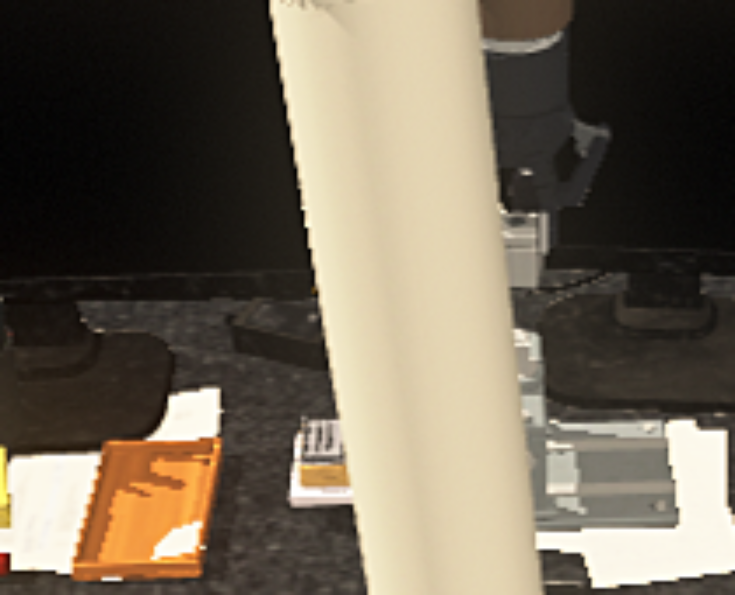

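send_rows(
  targets=[
    {"x": -1.2,"y": -3.9,"z": 0,"ax": 0,"ay": 0,"az": 0,"gripper": 1},
    {"x": -1.2,"y": -3.9,"z": 0,"ax": 0,"ay": 0,"az": 0,"gripper": 1},
    {"x": -1.2,"y": -3.9,"z": 0,"ax": 0,"ay": 0,"az": 0,"gripper": 1},
    {"x": -1.2,"y": -3.9,"z": 0,"ax": 0,"ay": 0,"az": 0,"gripper": 1},
    {"x": -1.2,"y": -3.9,"z": 0,"ax": 0,"ay": 0,"az": 0,"gripper": 1},
  ],
)

```text
clock: 45.38
position: [447.5, 307.5, 224.7]
ee_rot: [0.999, -0.051, -0.001, 0.001]
contact_force: [0.5, -0.3, -1.8]
gripper_width: 32.9
grasp_force: 61.7
```

send_rows(
  targets=[
    {"x": -1.2,"y": -3.9,"z": 0,"ax": 0,"ay": 0,"az": 0,"gripper": 1},
    {"x": -1.2,"y": -3.5,"z": 0,"ax": 0,"ay": 0,"az": 0,"gripper": 1},
    {"x": -0.2,"y": -1.1,"z": 2,"ax": 0,"ay": 0,"az": 0,"gripper": 1},
    {"x": 0,"y": 0,"z": 4,"ax": 0,"ay": 0,"az": 0,"gripper": 1},
    {"x": 0,"y": 0,"z": 4,"ax": 0,"ay": 0,"az": 0,"gripper": 1},
  ],
)

```text
clock: 45.8
position: [431.0, 395.1, 124.7]
ee_rot: [0.999, -0.05, 0.0, -0.001]
contact_force: [0.8, -0.1, -3.9]
gripper_width: 33.0
grasp_force: 61.8
```

send_rows(
  targets=[
    {"x": 0,"y": 0,"z": 4,"ax": 0,"ay": 0,"az": 0,"gripper": 1},
    {"x": 0,"y": 0,"z": 0,"ax": 0,"ay": 0,"az": 0,"gripper": 1},
    {"x": 0,"y": 0,"z": 0,"ax": 0,"ay": 0,"az": 0,"gripper": 1},
    {"x": 0,"y": 0,"z": 0,"ax": 0,"ay": 0,"az": 0,"gripper": 1},
  ],
)

```text
clock: 46.13
position: [432.8, 394.8, 87.8]
ee_rot: [0.999, -0.05, 0.001, -0.001]
contact_force: [-0.2, 0.9, -1.5]
gripper_width: 32.6
grasp_force: 61.6
```

```bash
python3 - <<'E' 2>/dev/null
from h import *
go(433,394,30,-5.6)
W=cloud("scene");print("tray s",rect(sel(W,(380,545),(335,470),(9,20))))
print(rect(sel(W,(390,470),(350,430),(75,115))))
E
```

```text
tool cm [0.02 0.08 5.78] turn deg [-0.08 -0.1  -0.13] pos [432.8 394.8  87.8] psi -5.7 F [-0.2  0.9 -1.5] w 32.6 61.6 t 46.13
tray s (array([462.9, 406.8]), array([179.3, 102. ]), 9.3, 146, 13.7)
(array([425.7, 395. ]), array([61.3, 35.3]), 81.2, 296, 103.4)
```

send_rows(
  targets=[
    {"x": 0,"y": 0.05,"z": 3,"ax": 0,"ay": 0,"az": 0,"gripper": 1},
    {"x": 0,"y": 0,"z": 2,"ax": 0,"ay": 0,"az": 0,"gripper": 1},
    {"x": 0,"y": 0,"z": 0.7,"ax": 0,"ay": 0,"az": 0,"gripper": 1},
    {"x": 0,"y": 0,"z": 0,"ax": 0,"ay": 0,"az": 0,"gripper": 1},
    {"x": 0,"y": 0,"z": 0,"ax": 0,"ay": 0,"az": 0,"gripper": 1},
  ],
)

```text
clock: 46.6
position: [432.8, 394.7, 31.3]
ee_rot: [0.999, -0.05, 0.001, -0.001]
contact_force: [-0.1, 0.4, -1.8]
gripper_width: 33.3
grasp_force: 61.7
```

send_rows(
  targets=[
    {"x": 0,"y": 0,"z": 0.3,"ax": 0,"ay": 0,"az": 0,"gripper": 1},
    {"x": 0,"y": 0,"z": 0.2,"ax": 0,"ay": 0,"az": 0,"gripper": 1},
    {"x": 0,"y": 0,"z": 0,"ax": 0,"ay": 0,"az": 0,"gripper": 1},
  ],
)

```text
clock: 46.85
position: [432.5, 394.7, 26.0]
ee_rot: [0.999, -0.05, 0.001, -0.001]
contact_force: [-0.6, 0.4, 1.8]
gripper_width: 33.3
grasp_force: 62.2
```

send_rows(
  targets=[
    {"x": 0,"y": 0,"z": 0.1,"ax": 0,"ay": 0,"az": 0,"gripper": 1},
    {"x": 0,"y": 0,"z": 0,"ax": 0,"ay": 0,"az": 0,"gripper": -0.4},
    {"x": 0,"y": 0,"z": 0,"ax": 0,"ay": 0,"az": 0,"gripper": -0.4},
    {"x": 0,"y": 0,"z": 0,"ax": 0,"ay": 0,"az": 0,"gripper": -0.4},
    {"x": 0,"y": 0,"z": 0,"ax": 0,"ay": 0,"az": 0,"gripper": -0.4},
  ],
)

```text
clock: 47.27
position: [431.8, 393.4, 23.2]
ee_rot: [0.999, -0.05, -0.0, 0.0]
contact_force: [-0.5, -1.2, 0.3]
gripper_width: 59.6
grasp_force: 0.0
```

send_rows(
  targets=[
    {"x": 0,"y": 0,"z": -1,"ax": 0,"ay": 0,"az": 0,"gripper": -0.4},
    {"x": 0,"y": 0,"z": -3,"ax": 0,"ay": 0,"az": 0,"gripper": -0.4},
    {"x": 0,"y": 0,"z": -4,"ax": 0,"ay": 0,"az": 0,"gripper": -0.4},
    {"x": 0,"y": 0,"z": -4,"ax": 0,"ay": 0,"az": 0,"gripper": -0.4},
    {"x": 0,"y": 0,"z": -4,"ax": 0,"ay": 0,"az": 0,"gripper": -0.4},
  ],
)

```text
clock: 47.68
position: [431.6, 393.0, 185.6]
ee_rot: [0.999, -0.05, 0.0, 0.0]
contact_force: [1.2, 0.2, 0.7]
gripper_width: 60.1
grasp_force: 0.0
```

send_rows(
  targets=[
    {"x": 0,"y": 4,"z": -4,"ax": 0,"ay": 0,"az": 0,"gripper": -0.4},
    {"x": 0,"y": 4,"z": 0,"ax": 0,"ay": 0,"az": 0,"gripper": -0.4},
    {"x": 0,"y": 4,"z": 0,"ax": 0,"ay": 0,"az": 0,"gripper": -0.4},
    {"x": 0,"y": 4,"z": 0,"ax": 0,"ay": 0,"az": 0,"gripper": -0.4},
    {"x": 0,"y": 4,"z": 0,"ax": 0,"ay": 0,"az": 0,"gripper": -0.4},
  ],
)

```text
clock: 48.1
position: [412.1, 203.2, 213.6]
ee_rot: [0.999, -0.05, 0.0, -0.0]
contact_force: [0.3, -1.2, 0.1]
gripper_width: 59.7
grasp_force: 0.0
```

send_rows(
  targets=[
    {"x": 0,"y": 4,"z": 0,"ax": 0,"ay": 0,"az": 0,"gripper": -0.4},
    {"x": 0,"y": 4,"z": 0,"ax": 0,"ay": 0,"az": 0,"gripper": -0.4},
    {"x": 0,"y": 4,"z": 0,"ax": 0,"ay": 0,"az": 0,"gripper": -0.4},
    {"x": 0,"y": 4,"z": 0,"ax": 0,"ay": 0,"az": 0,"gripper": -0.4},
    {"x": 0,"y": 4,"z": 0,"ax": 0,"ay": 0,"az": 0,"gripper": -0.4},
  ],
)

```text
clock: 48.52
position: [391.8, 4.2, 213.6]
ee_rot: [0.999, -0.05, 0.001, -0.0]
contact_force: [0.8, -0.0, 0.6]
gripper_width: 59.4
grasp_force: 0.0
```

send_rows(
  targets=[
    {"x": 0,"y": 4,"z": 0,"ax": 0,"ay": 0,"az": 0,"gripper": -0.4},
    {"x": 0,"y": 4,"z": 0,"ax": 0,"ay": 0,"az": 0,"gripper": -0.4},
    {"x": 0,"y": 4,"z": 0,"ax": 0,"ay": 0,"az": 0,"gripper": -0.4},
    {"x": 0,"y": 0,"z": 0,"ax": 0,"ay": 0,"az": 0,"gripper": -0.4},
    {"x": 0,"y": 0,"z": 0,"ax": 0,"ay": 0,"az": 0,"gripper": -0.4},
  ],
)

```text
clock: 48.93
position: [379.9, -115.5, 213.2]
ee_rot: [0.999, -0.053, 0.0, -0.0]
contact_force: [0.8, -0.5, 0.2]
gripper_width: 59.7
grasp_force: 0.0
```

```bash
python3 - <<'E' 2>/dev/null
from h import *
W,im=cloud("top",rgb=True)
print("crank hub",rect(sel(W,(405,460),(350,440),(44,58))),"grip",rect(sel(W,(466,525),(350,440),(48,75))))
print("tray",rect(sel(W,(380,530),(345,460),(9,20))))
q=sel(W,(440,545),(130,310),(50,70));print("blocks",rect(q))
e=np.array([np.sin(np.radians(3.3)),-np.cos(np.radians(3.3))])
for n,y in(("L",263),("M",217),("R",171)):
    p=q[(abs(q[:,1]-y)<17)&(abs(q[:,0]-483.5)<25)];A=np.c_[p[:,:2]-p[:,:2].mean(0),np.ones(len(p))];print(n,np.linalg.lstsq(A,p[:,2],rcond=None)[0].round(3))
print("bed",rect(sel(W,(440,545),(130,310),(27,36))))
cv2.imwrite("pics/end.png",cv2.cvtColor(cv2.resize(im[150:290,85:400],None,fx=2.5,fy=2.5,interpolation=cv2.INTER_CUBIC),cv2.COLOR_RGB2BGR))
E
```

```text
crank hub (array([431.4, 396.7]), array([34.6, 33.4]), 83.8, 151, 49.4) grip (array([490.4, 390.5]), array([24. , 21.7]), -54.9, 68, 57.4)
tray (array([453.9, 402.4]), array([149.6,  96.8]), 2.9, 387, 13.6)
blocks (array([483.4, 217.8]), array([131.6,  60.4]), -86.5, 932, 56.0)
L [-1.5000e-02 -8.0000e-03  5.5826e+01]
M [-9.0000e-03 -9.0000e-03  5.7042e+01]
R [2.0000e-02 2.6000e-02 5.6268e+01]
bed (array([483.3, 217. ]), array([148.3,  80. ]), -86.4, 484, 31.3)
```

View pics/end.png

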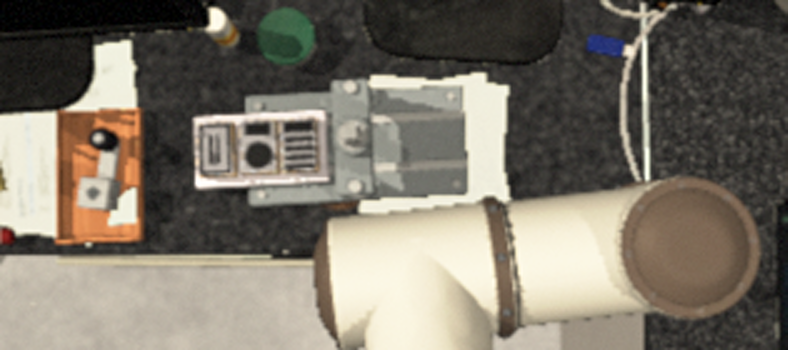

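The final picture shows the crank flat in its tray (hub at about (97,192), grip at (103,140)). The three blocks sit level on the bed at (195–328, 150), at the far end of its travel.

```bash
python3 -c "
from bench import arm
print(arm.job_done())"
```

```text
the job is handed in; nothing more can be done
None
```

The job is handed in, with no verdict shown yet: all three blocks sit level and home on the bed, it was wound clockwise until it met firm resistance at about 225 mm of travel, the far stop, and the crank lies flat in its tray, grip up.

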